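# Seat the calibration sphere in its three-stud nest under the sensor head

### The job

Take the white calibration sphere from the rack, set it in the low open end of the two rails of the measuring station and let go; then nudge it up along the rails, pushing from behind with the gripper leaning away from the nest so that it stays clear of the sensor head overhead, until the sphere drops in and rests on all three brass studs. Leave the dark ball in the rack and the other things on the bench where they are, do not bump the sensor head, and do not let the white sphere fall onto the bench.

Things in the scene. Friction and masses are not known exactly. Their poses are not given: they have to be found in the camera images.
- sphere_center (a point): centre of the white ceramic calibration sphere, 40 mm in diameter, about 0.13 kg, loose. It starts in one of the two ring seats of the rack, its centre 32 mm above the bench. It rolls freely: on the rails it rolls back down to the dip when it is not held.
- sphere: the same white sphere as a body; its origin is a point on the surface and turns with it, so use sphere_center for position
- dark_ball_center (a point): centre of the black ball of the same size (40 mm) and weight, loose, in the rack's other seat; it stays there. Which seat holds which ball varies.
- rack: fixed black two-seat rack, 52 x 150 x 6 mm, with two upright grey rings (35 mm outside diameter, top 18 mm above the bench) at y = +45 and -45 mm in its frame; origin under its centre; a ball sits in each ring, the ring lies wholly below and within the ball's outline seen from above
- station: fixed measuring station: aluminium base plate on feet, its top 14.5 mm above the bench, x from -132 to +80 mm, y +-42 mm in its frame, with rails, nest, sensor head and a grey column at the back (x 55 to 81 mm, 190 mm high). Origin 40.3 mm under the nest point, 4.5 mm above the bench; x points along the rails from their open low end to the nest, to the robot's left and somewhat away from it; z up.
- dip (a point): where the sphere's centre rests at the low open end of the rails: 95.7 mm before the nest (station x = -95.7 mm), 41.5 mm above the bench; axes as the station's
- rails: two fixed steel rails, 8 mm diameter, axes at station y = +-11 mm; they start at x = -112 mm, fall 6 mm at 27 degrees into the dip at x = -100 mm, then rise at 5 degrees to rounded ends at x = -15 mm. The sphere's centre rides 21.4 mm above their axes: 41.5 mm above the bench in the dip, 48.8 mm at the upper end. Fingers at the sphere's sides (station +-y) pass outside the rails; the base plate top is 27 mm below its centre.
- nest (a point): centre of the sphere when seated on the three studs: 44.8 mm above the bench, 4 mm lower than at the rails' upper end; axes as the station's. Past the rail ends the sphere drops in; it may hang until its centre is within about 5 mm of the nest, so push it on towards the nest until it is stopped by the back stud.
- stud_back: brass ball-headed stud, 10 mm diameter, 18 mm from the nest axis on the far side (station +x); head centre 27.4 mm above the bench; origin 4.5 mm above the bench, under it
- stud_left: the same at 120 degrees: station x = -9, y = +15.6 mm
- stud_right: the same at -120 degrees: station x = -9, y = -15.6 mm
- head: fixed sensor head: upright grey barrel, 52 mm diameter, straight above the nest from 86 to 198 mm above the bench, on an arm from the column behind; 22 mm above the seated sphere. It hinders a vertical gripper; one leaning 35 to 45 degrees (fingers pointing down and towards station +x) can push the sphere home. Origin at the station's.
- cleaner_cassette: white connector-cleaning cassette 64 x 118 x 37 mm, loose, bystander left of the station; origin under its centre
- attenuator: small black box with white knob, 24 x 68 x 29 mm, loose, bystander at the front left; origin under its centre
- loupe: white folding loupe with dark window, 30 x 34 x 16 mm, loose, bystander between the station and the circuit-board fixture; origin under its centre
- pen_1: red pen, 12 x 145 x 9 mm, lying loose at the front left, bystander; origin under its centre

How it is judged:
By the outcome, as a careful person would: the job done as asked, in the order asked, and still so for the second after the job is handed in, with the robot touching nothing.
It also fails if it takes over 54 s, if anything falls off the work surface, if the arm or the gripper's body presses on something with over 40 N, if the wrist force passes 120 N, or if a joint passes its speed limit or range.

### The arm

A 6-joint arm with a two-finger parallel gripper is mounted at the origin on a cart in front of the work surface, level with it; the furniture and walls round the work are solid. World frame = base frame: x ahead of the robot, y to its left, z up, the work surface at z = 0. Lengths are in mm, angles in rad, forces in N, time in s.
With the tool pointing down it reaches from about 350 to 725 mm from the base axis. Payload 4.3 kg.
Tool frame: the origin (TCP) lies midway between the tips of the shut fingers; the grasp point (between the pads) lies 19 mm behind it (robot.grip_point_offset is the z of the grasp point in the tool frame, in mm); z points along the fingers, y is the direction in which the jaws open and shut (so a half turn about z gives the same grasp; the last joint's range is limited). The gripper opens to 85 mm and grips with 20 to 120 N. Pads are 22 mm wide; open, the fingers measure 114 mm over their backs; the gripper's body (76 mm by 85 mm) begins 54 mm behind the grasp point. The pads swing forward as they close: fully open they stand 13 mm farther back than shut.
Start: joints at [1.204, 0.377, 0.081, 1.274, 0, 1.46], TCP at [146.048, 556.181, 231.329] pointing down, gripper open.
Joint ranges: [-2.72, 2.72], [-0.84, 1.66], [-1.02, 1.22], [-1.77, 2.12], [-1.37, 1.28], [-3.14, 3.14]. Speed limits (rad/s): [2.57, 2.57, 3.14, 3.14, 3.14, 3.14].

### API

Orientations are given as a 3x3 rotation matrix whose columns are the frame's x, y, z axes.
In Python, from rig import status, optics, workorder, robot gives the robot as it stands.
- The arm moves only by the shell command python3 -m creep 'ROWS' [FORCE]. ROWS is JSON, a list that holds one entry, the list of rows, each a list of 5 numbers: the closure, from -1 (fully open) to 1 (shut), then the shift along the tool's x, y, z in m, then the turn about the tool's z in rad. A call has exactly 5 rows; each row is the pose to reach, as a shift and turn from the pose commanded when the call began, along the tool's axes at that moment; what a row does not reach only later rows make up. A row lasts 1/8 s, in which the tool goes at most 62.5 mm and 10.7 degrees, less where a joint would pass 70% of its speed; a pose out of reach is approached as far as the arm can. A call with a gripper value outside its range is refused whole. The fingers move at their own pace and stop on an object; FORCE is the grip in N (left out, the last holds). Time passes only in rows, so rows that repeat a pose let the fingers close, or fill a call up. It gives the time, the measured TCP pose, the force and the opening at its end, in the units of the state.
- status.read_state(): the state, without advancing time (a new reading comes with each control period).
- optics.read_camera(name): name is "side" or "top" or "wrist"; returns a dict with "pixels" (480x640x3 uint8, red, green, blue), "fovy" (degrees; the focal length in pixels is half the picture's height over the tangent of half this angle, whatever the lens; pixels are square), "cx", "cy" (the principal point, pixels), "T" (4x4, takes a point from camera to world coordinates). Camera axes: x right, y down, z forward; pixel columns grow to the right and rows downward; lengths in mm; the calibration is good to about 2 mm. The wrist camera is an equidistant fisheye: a pixel r from the principal point sees the ray r / f radians off the axis. A picture is of the moment at which its call begins. There is no depth.
- workorder.sign_off(): hands the job in, once; it reports no verdict.
Trained networks look in a picture, given as the dict that the camera call returned (one of the last four; its "shot" number tells which), for a name from the list of things; names that differ only in an ending like _2 or _b are one class to them, and where a whole thing is asked for, a point or a joint stands for the part that bears it (a point fixed in the world has none). Each returns a list of dicts, best first, with "confidence" (0 to 1); they miss things now and then, are a little off and sometimes report something else, mostly with a low value. They report only what shows in the picture. A call takes as long as a camera call.
- optics.search_frame(picture, label): "bbox" ([left, top, right, bottom] in pixels, round what is visible of it).
- optics.mark_of(picture, label): "xy" ([column, row] in pixels: a listed point, or the origin of a listed thing).
The state is a dict: "clock": time; "joint_pos": joint angles; "qvel": joint speeds; "effort": joint torques, N m; "tcp_pos": TCP position; "eef_rot": TCP orientation; "contact_force": force on the tool from outside, world axes, zero at the start; "ft_torque": the same for the moment, N m; "grip_width": finger opening in mm.
Only numpy, scipy, OpenCV 4.12 (cv2) and the standard library are available. Lean on these libraries where they do the work, as an engineer would, in place of code of your own. Each camera call takes 0.05 s, during which the arm holds its last target.

## Working session

There is one attempt and no reset: what is moved stays moved. The work goes in short steps, Python scripts to look and compute and a shell command to move; the robot and the scene stay as the last step left them, time stands still between calls to the robot, and variables do not carry over. Pictures are saved under pics/ and viewed, and the job is handed in when it is done.

View pics/side0.png

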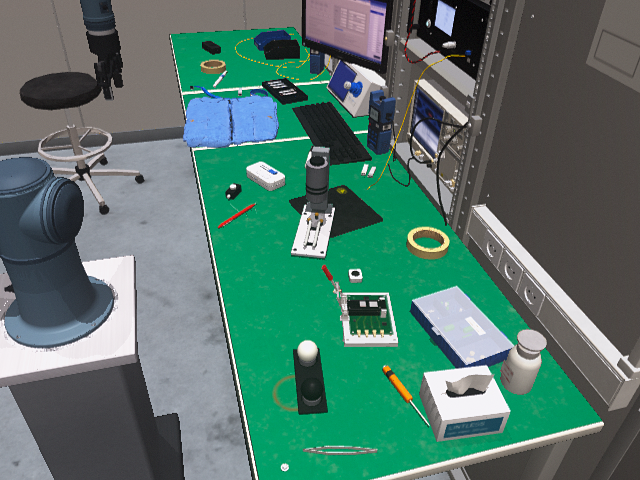

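View pics/top0.png

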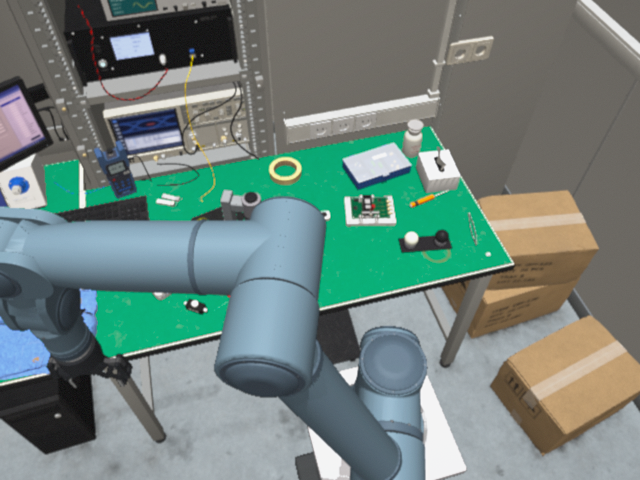

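View pics/wrist0.png

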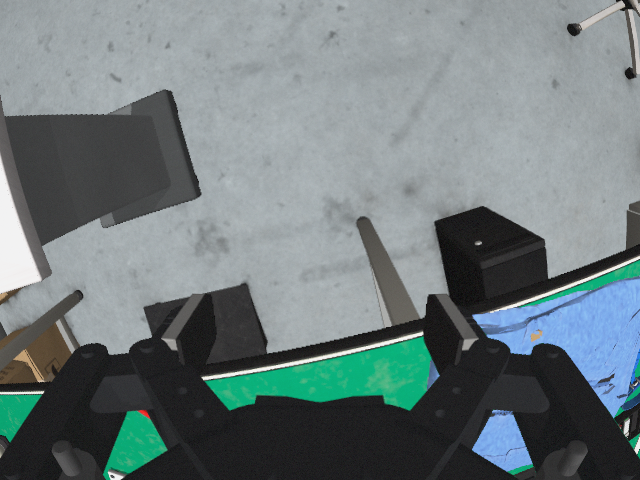

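```bash
cat > h.py <<'E'
from rig import status,optics,workorder,robot
import numpy as np,cv2
def ray(p,uv):
    f=240/np.tan(np.radians(p['fovy'])/2);T=np.array(p['T'])
    d=np.array([(uv[0]-p['cx'])/f,(uv[1]-p['cy'])/f,1.])
    if p.get('w'):
        r=np.hypot(d[0],d[1]);d=np.array([d[0]/r*np.sin(r),d[1]/r*np.sin(r),np.cos(r)])
    return T[:3,3],T[:3,:3]@d
def atz(p,uv,z):
    o,d=ray(p,uv);return o+d*(z-o[2])/d[2]
def proj(p,X):
    f=240/np.tan(np.radians(p['fovy'])/2);T=np.array(p['T'])
    c=T[:3,:3].T@(np.array(X)-T[:3,3])
    if p.get('w'):
        th=np.arctan2(np.hypot(c[0],c[1]),c[2]);r=np.hypot(c[0],c[1]);return np.array([p['cx']+f*th*c[0]/r,p['cy']+f*th*c[1]/r])
    return np.array([p['cx']+f*c[0]/c[2],p['cy']+f*c[1]/c[2]])
def cam(n):
    p=optics.read_camera(n)
    if n=='wrist':p['w']=True
    return p
def save(p,fn,box=None,k=1):
    im=p['pixels'][:,:,::-1]
    if box: im=im[box[1]:box[3],box[0]:box[2]]
    cv2.imwrite('pics/'+fn,cv2.resize(im,None,fx=k,fy=k,interpolation=cv2.INTER_CUBIC))
Z=dict(sphere_center=32,dark_ball_center=32,rack=0,station=4.5,dip=41.5,nest=44.8,stud_back=4.5,stud_left=4.5,head=4.5,loupe=0,cleaner_cassette=0,attenuator=0)
def find(p,names,z=Z):
    for n in names:
        for m in optics.mark_of(p,n)[:2]:
            if m['confidence']>.2: print(n,round(m['confidence'],2),np.round(m['xy'],1),np.round(atz(p,m['xy'],z[n]),1))
E
python3 - <<'E'
from h import *
p=cam('side'); find(p,['sphere_center','dark_ball_center','rack','station','dip','nest','head','stud_back'])
save(p,'s1.png',(280,140,400,260),5)
save(p,'s2.png',(270,320,350,420),6)
p=cam('top'); find(p,['sphere_center','dark_ball_center','rack','dip','nest'])
print(status.read_state()['clock'])
E
```

```text
sphere_center 0.87 [306.1 352.3] [ 467.2 -267.    32. ]
sphere_center 0.69 [234.5 218.6] [401.1 206.   32. ]
dark_ball_center 0.58 [305.5 388.9] [ 445.1 -349.4   32. ]
rack 0.57 [305. 378.] [ 456.8 -300.7    0. ]
rack 0.26 [318.2 224. ] [613.6 177.7   0. ]
station 0.89 [317.8 223.4] [611.5 174.4   4.5]
dip 0.87 [311.4 235.3] [568.7  79.8  41.5]
dip 0.38 [231.4 194.8] [408.1 303.9  41.5]
nest 0.63 [313.9 210.1] [601.3 178.8  44.8]
stud_back 0.41 [318.7 221.5] [616.  182.2   4.5]
sphere_center 0.54 [408.7 236.2] [ 479.8 -260.2   32. ]
dark_ball_center 0.5 [439.5 233.9] [ 464.4 -349.5   32. ]
rack 0.74 [420.9 245. ] [ 462.1 -296.     0. ]
0.9
```

View pics/s1.png

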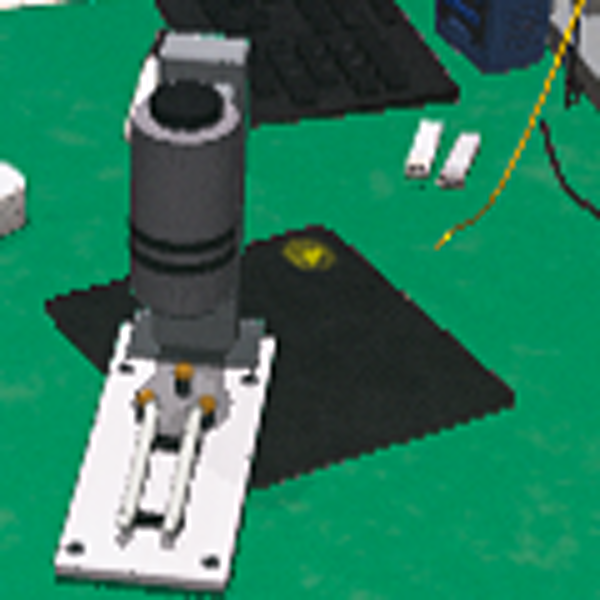

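View pics/s2.png

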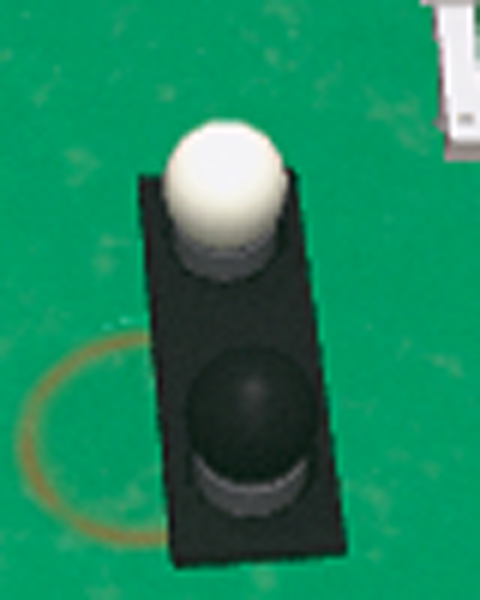

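```bash
python3 -m creep '[[[-1,0,0.05,0,0],[-1,0,0.1,0,0],[-1,0,0.15,0,0],[-1,0,0.2,0,0],[-1,0,0.2,0,0]]]'; cat > st.py <<'E'
from h import *
s=status.read_state();print(s['clock'],np.round(s['joint_pos'],3),np.round(s['tcp_pos'],1),np.round(s['contact_force'],1),round(s['grip_width'],1));print(np.round(s['eef_rot'],3).tolist())
E
python3 st.py
```

```text
clock: 1.52
tcp_pos: [197.3, 750.9, 229.6]
eef_rot: [[-0.967, 0.254, -0.0], [0.254, 0.967, -0.0], [0.0, -0.0, -1.0]]
contact_force: [-0.4, 0.9, 0.4]
grip_width: 85.2
1.525 [ 1.232  0.955  1.11   1.726 -0.     1.489] [197.3 750.9 229.6] [-0.4  0.9  0.4] 85.2
[[-0.967, 0.254, -0.0], [0.254, 0.967, -0.0], [0.0, -0.0, -1.0]]
```

```bash
python3 -m creep '[[[-1,0,0.04,0,0],[-1,0,0.08,0,0],[-1,0,0.12,0,0],[-1,0,0.15,0,0],[-1,0,0.15,0,0]]]'; python3 st.py
```

```text
clock: 2.15
tcp_pos: [211.9, 806.8, 190.1]
eef_rot: [[-0.967, 0.253, 0.019], [0.254, 0.965, 0.067], [-0.002, 0.07, -0.998]]
contact_force: [0.0, -1.0, 0.1]
grip_width: 85.7
2.15 [1.237 1.058 1.22  1.663 0.004 1.494] [211.9 806.8 190.1] [ 0.  -1.   0.1] 85.7
[[-0.967, 0.253, 0.019], [0.254, 0.965, 0.067], [-0.002, 0.07, -0.998]]
```

```bash
python3 -m creep '[[[-1,0,-0.02,-0.03,0],[-1,0,-0.05,-0.05,0],[-1,0,-0.08,-0.05,0],[-1,0,-0.1,-0.05,0],[-1,0,-0.1,-0.05,0]]]'; python3 st.py
```

```text
clock: 2.78
tcp_pos: [185.1, 705.3, 234.5]
eef_rot: [[-0.967, 0.253, 0.019], [0.254, 0.965, 0.067], [-0.002, 0.07, -0.998]]
contact_force: [0.2, 1.0, -0.5]
grip_width: 85.3
2.775 [1.225 0.662 0.55  1.39  0.004 1.482] [185.1 705.3 234.5] [ 0.2  1.  -0.5] 85.3
[[-0.967, 0.253, 0.019], [0.254, 0.965, 0.067], [-0.002, 0.07, -0.998]]
```

```bash
python3 -m creep '[[[-1,0,0.06,0,0],[-1,0,0.12,-0.02,0],[-1,0,0.18,-0.04,0],[-1,0,0.24,-0.06,0],[-1,0,0.3,-0.08,0]]]'; python3 st.py
```

```text
clock: 3.4
tcp_pos: [213.5, 812.9, 242.6]
eef_rot: [[-0.967, 0.251, 0.039], [0.254, 0.958, 0.134], [-0.004, 0.14, -0.99]]
contact_force: [0.2, -0.7, 0.1]
grip_width: 85.4
3.4 [1.236 0.996 1.221 1.656 0.007 1.493] [213.5 812.9 242.6] [ 0.2 -0.7  0.1] 85.4
[[-0.967, 0.251, 0.039], [0.254, 0.958, 0.134], [-0.004, 0.14, -0.99]]
```

```bash
python3 -m creep '[[[-1,0,0.06,0,0],[-1,0,0.12,0,0],[-1,0,0.18,0,0],[-1,0,0.24,0,0],[-1,0,0.3,0,0]]]'; python3 st.py
```

```text
clock: 4.03
tcp_pos: [227.8, 867.3, 200.1]
eef_rot: [[-0.967, 0.248, 0.059], [0.255, 0.946, 0.202], [-0.005, 0.21, -0.978]]
contact_force: [-0.8, -1.4, -0.3]
grip_width: 85.2
4.025 [1.24  1.057 1.221 1.523 0.01  1.498] [227.8 867.3 200.1] [-0.8 -1.4 -0.3] 85.2
[[-0.967, 0.248, 0.059], [0.255, 0.946, 0.202], [-0.005, 0.21, -0.978]]
```

```bash
python3 -m creep '[[[-1,0,0.03,-0.06,0],[-1,0,0.06,-0.12,0],[-1,0,0.09,-0.18,0],[-1,0,0.12,-0.24,0],[-1,0,0.15,-0.3,0]]]'; python3 st.py
```

```text
clock: 4.65
tcp_pos: [212.9, 814.5, 347.9]
eef_rot: [[-0.967, 0.243, 0.076], [0.255, 0.931, 0.263], [-0.007, 0.273, -0.962]]
contact_force: [-1.2, 0.1, -0.2]
grip_width: 85.1
4.65 [1.234 0.872 1.221 1.643 0.015 1.493] [212.9 814.5 347.9] [-1.2  0.1 -0.2] 85.1
[[-0.967, 0.243, 0.076], [0.255, 0.931, 0.263], [-0.007, 0.273, -0.962]]
```

```bash
python3 -m creep '[[[-1,0,0.06,-0.02,0],[-1,0,0.12,-0.04,0],[-1,0,0.18,-0.06,0],[-1,0,0.24,-0.08,0],[-1,0,0.3,-0.1,0]]]'; python3 st.py;  python3 -m creep '[[[-1,0,0.06,-0.02,0],[-1,0,0.12,-0.04,0],[-1,0,0.18,-0.06,0],[-1,0,0.24,-0.08,0],[-1,0,0.3,-0.1,0]]]'; python3 st.py
```

```text
clock: 5.28
tcp_pos: [220.3, 843.6, 358.3]
eef_rot: [[-0.967, 0.237, 0.095], [0.256, 0.909, 0.328], [-0.009, 0.341, -0.94]]
contact_force: [-0.4, -0.1, 0.1]
grip_width: 84.9
5.275 [1.236 0.871 1.22  1.572 0.018 1.496] [220.3 843.6 358.3] [-0.4 -0.1  0.1] 84.9
[[-0.967, 0.237, 0.095], [0.256, 0.909, 0.328], [-0.009, 0.341, -0.94]]
clock: 5.9
tcp_pos: [225.5, 865.5, 381.7]
eef_rot: [[-0.967, 0.23, 0.114], [0.256, 0.883, 0.394], [-0.01, 0.41, -0.912]]
contact_force: [-0.3, -0.5, -0.2]
grip_width: 85.7
5.9 [1.238 0.855 1.219 1.513 0.021 1.499] [225.5 865.5 381.7] [-0.3 -0.5 -0.2] 85.7
[[-0.967, 0.23, 0.114], [0.256, 0.883, 0.394], [-0.01, 0.41, -0.912]]
```

```bash
for i in 1 2 3; do python3 -m creep '[[[-1,0,0.06,-0.02,0],[-1,0,0.12,-0.04,0],[-1,0,0.18,-0.06,0],[-1,0,0.24,-0.08,0],[-1,0,0.3,-0.1,0]]]' >/dev/null; python3 st.py; done
```

```text
6.525 [1.239 0.83  1.219 1.464 0.024 1.502] [229.1 881.6 414.2] [ 0.2  0.6 -0.5] 85.4
[[-0.966, 0.22, 0.133], [0.257, 0.851, 0.458], [-0.012, 0.477, -0.879]]
7.15 [1.239 0.796 1.22  1.422 0.027 1.504] [231.  891.8 454.6] [-0.  -0.3 -0.6] 85.7
[[-0.966, 0.21, 0.151], [0.258, 0.814, 0.521], [-0.014, 0.542, -0.84]]
7.775 [1.24  0.756 1.22  1.387 0.03  1.506] [231.2 895.8 500.9] [-0.3 -0.3  1.4] 85.3
[[-0.966, 0.198, 0.168], [0.259, 0.773, 0.58], [-0.015, 0.603, -0.797]]
```

```bash
python3 - <<'E'
from h import *
from scipy.optimize import least_squares
p=cam('top');save(p,'t2.png',(150,140,470,300),2.4)
find(p,['sphere_center','dark_ball_center','rack','dip','nest','station','loupe'])
p=cam('side');find(p,['dip','nest','station','loupe'])
# manual side-view features: studs heads (z27.4), plate top corners z14.5
F=[((18,0,27.4),(316.6,214.4)),((-9,15.6,27.4),(309.2,219.4)),((-9,-15.6,27.4),(321.4,220.8)),
((-132,42,14.5),(291.4,254.5)),((-132,-42,14.5),(324.6,256.2)),((80,-42,14.5),(335,207.4))]
def w(X,q):
    c,s=np.cos(q[2]),np.sin(q[2]);return [q[0]+c*X[0]-s*X[1],q[1]+s*X[0]+c*X[1],X[2]]
r=least_squares(lambda q:np.concatenate([proj(p,w(X,q))-u for X,u in F]),[601,178,1.25])
print(r.x,r.fun.round(1)); 
print('dip',w((-95.7,0,41.5),r.x))
E
```

```text
sphere_center 0.56 [408.9 235.9] [ 480.7 -261.2   32. ]
dark_ball_center 0.58 [438.6 235.6] [ 459.2 -344.5   32. ]
rack 0.83 [422.2 245.1] [ 460.8 -299.6    0. ]
dip 0.66 [287.  237.2] [561.   81.9  41.5]
nest 0.57 [253.9 230.5] [607.4 168.9  44.8]
station 0.97 [256.5 239.2] [605.6 164.9   4.5]
station 0.49 [409.3 243.8] [ 472.1 -263.     4.5]
loupe 0.45 [326.1 216.4] [639.9 -58.2   0. ]
dip 0.91 [314.  236.5] [573.6  73.7  41.5]
nest 0.91 [313.1 209.3] [600.3 182.8  44.8]
station 0.64 [314.7 225. ] [601.8 169.3   4.5]
loupe 0.47 [355.9 279.2] [640.1 -54.   -0. ]
[602.28256635 164.21747457   1.17489861] [-0.1  0.5 -0.1  0.8 -0.2  0.6 -0.7 -1.7  1.1  0.1 -0.  -0. ]
dip [np.float64(565.3771410919115), np.float64(75.91979856928354), 41.5]
```

View pics/t2.png

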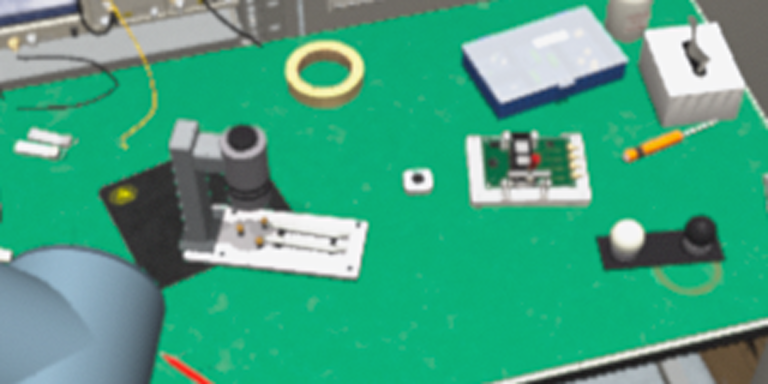

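```bash
python3 - <<'E'
from h import *
from scipy.optimize import least_squares
pt=cam('top');ps=cam('side');print(status.read_state()['clock'])
save(ps,'s3.png',(280,200,350,265),8)
Fs=[((18,0,28.5),(316.6,214.4)),((-9,15.6,28.5),(309.2,219.4)),((-9,-15.6,28.5),(321.4,220.8)),
((-132,42,14.5),(291.4,254.5)),((-132,-42,14.5),(324.6,256.2)),((80,-42,14.5),(335,207.4))]
t=lambda u,v:(150+u/2.4,140+v/2.4)
Ft=[((18,0,28.5),t(240,230)),((-9,15.6,28.5),t(260,241)),((-9,-15.6,28.5),t(266,222)),((-132,42,14.5),t(358,276)),((-132,-42,14.5),t(367,223)),((80,42,14.5),t(186,256))]
def w(X,q):
    c,s=np.cos(q[2]),np.sin(q[2]);return [q[0]+c*X[0]-s*X[1],q[1]+s*X[0]+c*X[1],X[2]]
def res(q,S):
    o=[]
    for p,F in S: o+=[proj(p,w(X,q))-u for X,u in F]
    return np.concatenate(o)
for S in ([(ps,Fs)],[(pt,Ft)],[(ps,Fs),(pt,Ft)]):
    r=least_squares(res,[601,178,1.25],args=(S,));print(r.x.round(3),r.fun.round(1))
print('dip',np.round(w((-95.7,0,41.5),r.x),1))
us,ut=(307.6,350.8),t(627,234)
print('sphere',atz(ps,us,32).round(1),atz(pt,ut,32).round(1))
r=least_squares(lambda X:np.concatenate([proj(ps,X)-us,proj(pt,X)-ut]),[470,-262,32]);print(r.x.round(1),r.fun.round(2))
for lab,c in (('fixture lever side',(332,275)),('fixture corner',(343,343))):print(lab,atz(ps,c,30).round())
E
```

```text
8.525
[602.081 163.526   1.175] [-0.1  0.3 -0.1  0.6 -0.2  0.4 -0.7 -1.5  1.1  0.2 -0.   0.1]
[598.716 164.639   1.168] [ 0.3 -0.6  0.1  0.1 -0.3 -0.4  0.1  0.4  0.7 -0.3 -0.8  0.6]
[601.041 164.064   1.174] [-0.5  0.2 -0.6  0.6 -0.6  0.3 -1.2 -1.6  0.5  0.2 -0.4  0.1  0.4 -1.2
  0.1 -0.6 -0.3 -1.   0.2 -0.4  0.6 -1.1 -0.7  0.1]
dip [564.   75.8  41.5]
sphere [ 470.9 -264.1   32. ] [ 473.4 -265.6   32. ]
[ 471.  -265.    33.5] [ 0.2  -0.17  0.2   0.35]
fixture lever side [580. -60.  30.]
fixture corner [ 543. -260.   30.]
```

View pics/s3.png

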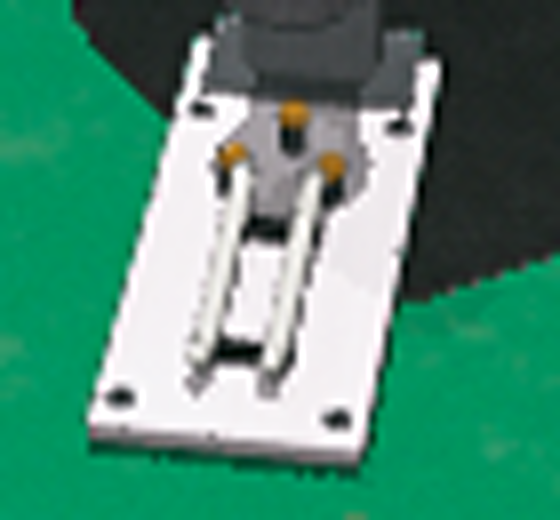

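```bash
cat > go.py <<'E'
import sys
from h import *
s=status.read_state();R=s['eef_rot'];t=np.array([float(a) for a in sys.argv[1:4]])
d=R.T@(t-s['tcp_pos']);print('shift',np.round(d/1000,4),'len',round(np.linalg.norm(d)))
# turn to make tool y horizontal w/ tool x pointing down
print('turn to level y',round(np.arctan2(-R[2,1],R[2,0]),3),'or',round(np.arctan2(R[2,1],-R[2,0]),3))
E
python3 go.py 430 300 400
```

```text
shift [-0.3447 -0.482  -0.2321] len 636
turn to level y -1.596 or 1.546
```

```bash
sed -i 's/np.arctan2(-R\[2,1\],R\[2,0\])/np.arctan2(-R[2,1],-R[2,0])/; s/,.or.,round(np.arctan2(R\[2,1\],-R\[2,0\]),3)//' go.py
python3 -m creep '[[[-1,-0.034,-0.047,-0.023,-0.18],[-1,-0.068,-0.094,-0.046,-0.36],[-1,-0.102,-0.141,-0.069,-0.54],[-1,-0.136,-0.188,-0.092,-0.72],[-1,-0.17,-0.235,-0.115,-0.9]]]' 60; python3 st.py; python3 go.py 430 300 400
```

```text
clock: 9.15
tcp_pos: [315.9, 643.4, 460.1]
eef_rot: [[-0.803, -0.572, 0.168], [-0.388, 0.716, 0.581], [-0.452, 0.401, -0.797]]
contact_force: [-0.3, 0.7, 0.8]
grip_width: 85.3
9.15 [0.934 0.13  0.114 0.937 0.211 0.438] [315.9 643.4 460.1] [-0.3  0.7  0.8] 85.3
[[-0.803, -0.572, 0.168], [-0.388, 0.716, 0.581], [-0.452, 0.401, -0.797]]
shift [ 0.0689 -0.3351 -0.1323] len 367
turn to level y -0.725
```

```bash

python3 -m creep '[[[-1,0.0114,-0.056,-0.022,-0.145],[-1,0.023,-0.112,-0.044,-0.29],[-1,0.034,-0.168,-0.066,-0.435],[-1,0.046,-0.224,-0.088,-0.58],[-1,0.057,-0.28,-0.11,-0.725]]]'; python3 st.py; python3 go.py 440 0 350
```

```text
clock: 9.78
tcp_pos: [408.5, 362.8, 410.3]
eef_rot: [[-0.238, -0.957, 0.169], [-0.761, 0.291, 0.58], [-0.604, 0.009, -0.797]]
contact_force: [1.0, 0.3, -0.3]
grip_width: 85.3
9.775 [ 0.315 -0.097 -0.208  1.056  0.522 -0.848] [408.5 362.8 410.3] [ 1.   0.3 -0.3] 85.3
[[-0.238, -0.957, 0.169], [-0.761, 0.291, 0.58], [-0.604, 0.009, -0.797]]
shift [ 0.3049 -0.1364 -0.1569] len 369
turn to level y -0.016
```

```bash
python3 go.py 470 -254 130
```

```text
shift [ 0.6239 -0.2412 -0.1238] len 680
turn to level y -0.016
```

```bash

python3 -m creep '[[[-0.4,0.057,-0.022,-0.011,0],[-0.4,0.114,-0.044,-0.022,0],[-0.4,0.171,-0.066,-0.034,-0.01],[-0.4,0.228,-0.088,-0.045,-0.016],[-0.4,0.285,-0.11,-0.056,-0.016]]]'; python3 st.py; python3 go.py 470 -254 130
```

```text
clock: 10.4
tcp_pos: [435.2, 81.2, 281.2]
eef_rot: [[-0.226, -0.959, 0.169], [-0.765, 0.283, 0.579], [-0.603, 0.001, -0.798]]
contact_force: [1.5, -0.0, 0.5]
grip_width: 59.5
10.4 [-0.413  0.047 -0.374  1.246  0.641 -1.729] [435.2  81.2 281.2] [ 1.5 -0.   0.5] 59.5
[[-0.226, -0.959, 0.169], [-0.765, 0.283, 0.579], [-0.603, 0.001, -0.798]]
shift [ 0.3397 -0.1283 -0.0676] len 369
turn to level y -0.002
```

```bash

python3 -m creep '[[[-0.4,0.057,-0.0216,-0.011,0],[-0.4,0.114,-0.043,-0.022,0],[-0.4,0.171,-0.065,-0.034,0],[-0.4,0.228,-0.086,-0.045,0],[-0.4,0.285,-0.108,-0.056,0]]]'; python3 st.py; python3 go.py 475 -254 110; python3 - <<'E'
from h import *
p=cam('wrist');save(p,'w1.png');find(p,['sphere_center','dark_ball_center','rack'])
pt=cam('top');save(pt,'t3.png')
E
```

```text
clock: 11.02
tcp_pos: [464.7, -199.9, 153.0]
eef_rot: [[-0.227, -0.959, 0.169], [-0.765, 0.283, 0.579], [-0.603, 0.002, -0.798]]
contact_force: [0.5, -0.1, 0.3]
grip_width: 59.9
11.025 [-0.857  0.533 -0.076  1.351  0.531 -2.248] [ 464.7 -199.9  153. ] [ 0.5 -0.1  0.3] 59.9
[[-0.227, -0.959, 0.169], [-0.765, 0.283, 0.579], [-0.603, 0.002, -0.798]]
shift [ 0.0649 -0.0253  0.0047] len 70
turn to level y -0.004
sphere_center 0.69 [274.7  39.8] [ 469.  -264.3   32. ]
sphere_center 0.53 [300.7 325.7] [577.3 100.6  32. ]
```

View pics/w1.png

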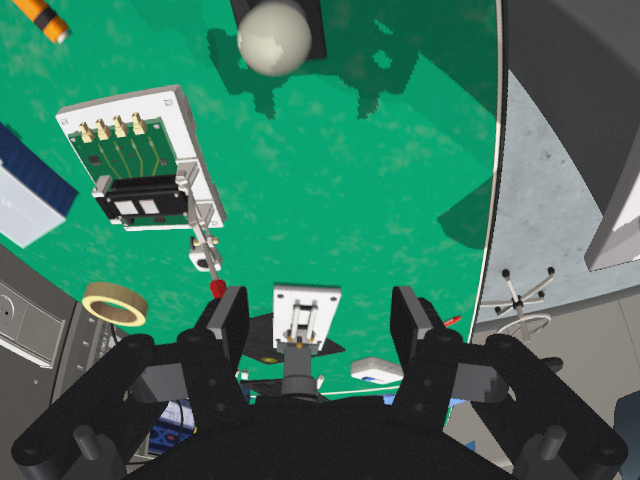

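```bash
python3 go.py 474 -253.5 75;python3 go.py 474 -253.5 18
```

```text
shift [ 0.0884 -0.0254  0.0319] len 97
turn to level y -0.007
shift [ 0.1228 -0.0257  0.0774] len 147
turn to level y -0.007
```

```bash

python3 -m creep '[[[-0.4,0.044,-0.013,0.016,0],[-0.4,0.088,-0.0255,0.032,0],[-0.4,0.105,-0.0256,0.055,0],[-0.4,0.123,-0.0257,0.0775,0],[-0.4,0.123,-0.0257,0.0775,0]]]'; python3 st.py; python3 go.py 474 -253.5 18; python3 - <<'E'
from h import *
p=cam('side');save(p,'s4.png',(240,300,400,420),5)
p=cam('wrist');save(p,'w2.png');find(p,['sphere_center'])
E
```

```text
clock: 11.9
tcp_pos: [473.5, -251.6, 17.7]
eef_rot: [[-0.227, -0.96, 0.165], [-0.764, 0.281, 0.581], [-0.604, 0.006, -0.797]]
contact_force: [-0.3, 0.4, 1.1]
grip_width: 59.9
11.9 [-0.902  0.756 -0.062  1.17   0.512 -2.297] [ 473.5 -251.6   17.7] [-0.3  0.4  1.1] 59.9
[[-0.227, -0.96, 0.165], [-0.764, 0.281, 0.581], [-0.604, 0.006, -0.797]]
shift [ 0.0012 -0.001  -0.0013] len 2
turn to level y -0.01
sphere_center 0.94 [321.4 318.5] [ 469.2 -261.5   32. ]
```

View pics/s4.png

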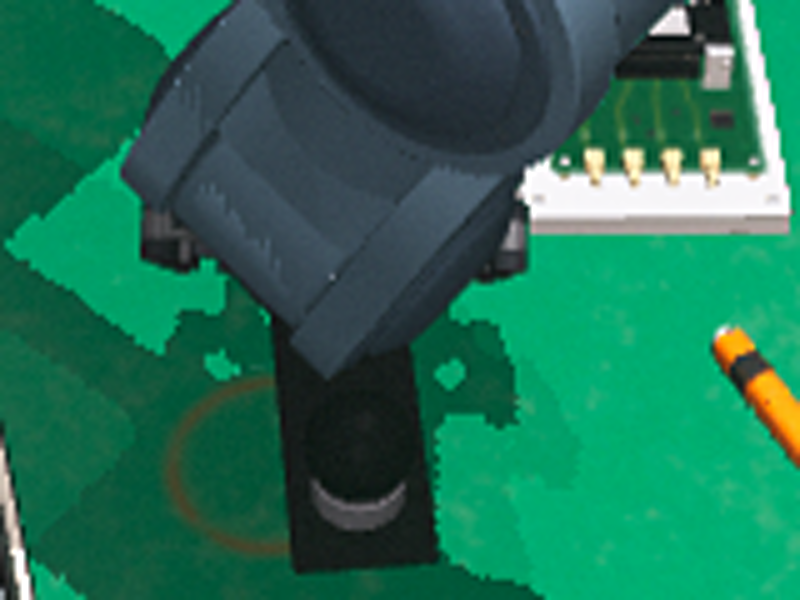

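View pics/w2.png

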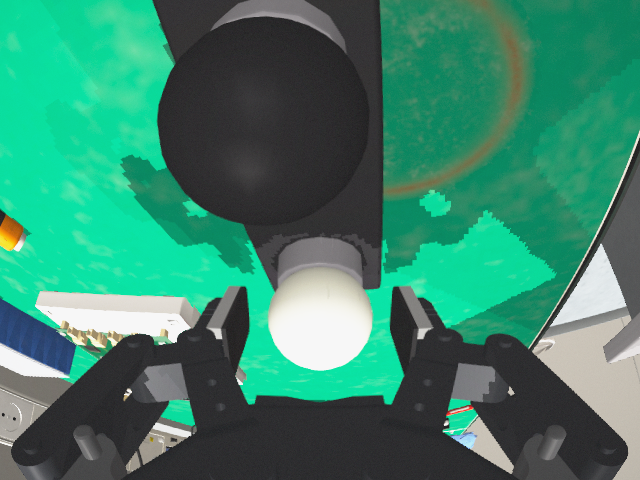

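```bash

python3 -m creep '[[[0.3,0,0,0,0],[0.3,0,0,0,0],[0.3,0,0,0,0],[0.3,0,0,0,0],[0.3,0,0,0,0]]]' 40; python3 st.py; python3 go.py 473.5 -251.6 130;  python3 go.py 470 -200 220
```

```text
clock: 12.68
tcp_pos: [473.8, -254.2, 19.3]
eef_rot: [[-0.228, -0.959, 0.168], [-0.765, 0.283, 0.579], [-0.603, 0.004, -0.798]]
contact_force: [-3.3, 0.4, 6.6]
grip_width: 37.9
12.675 [-0.905  0.755 -0.058  1.173  0.512 -2.298] [ 473.8 -254.2   19.3] [-3.3  0.4  6.6] 37.9
[[-0.228, -0.959, 0.168], [-0.765, 0.283, 0.579], [-0.603, 0.004, -0.798]]
shift [-0.0687  0.0014 -0.0869] len 111
turn to level y -0.006
shift [-0.1616  0.0197 -0.1294] len 208
turn to level y -0.006
```

```bash

python3 -m creep '[[[0.3,-0.012,0,-0.016,0],[0.3,-0.03,0,-0.038,0],[0.3,-0.055,0.001,-0.07,0],[0.3,-0.085,0.001,-0.108,0],[0.3,-0.11,0.001,-0.14,0]]]'; python3 st.py; python3 - <<'E'
from h import *
p=cam('wrist');save(p,'w3.png');
print('sph',[m for m in optics.mark_of(p,'sphere_center')[:1]])
s=status.read_state();print('grip proj',proj(p,s['tcp_pos']-18.7*s['eef_rot'][:,2]))
p=cam('side');save(p,'s5.png',(280,240,420,350),5)
p=cam('top');save(p,'t5.png',(270,160,450,280),4)
E
```

```text
clock: 13.3
tcp_pos: [474.7, -250.8, 198.0]
eef_rot: [[-0.227, -0.959, 0.168], [-0.765, 0.282, 0.578], [-0.602, 0.002, -0.798]]
contact_force: [0.7, -1.0, -2.3]
grip_width: 38.1
13.3 [-0.9    0.592  0.145  1.535  0.513 -2.293] [ 474.7 -250.8  198. ] [ 0.7 -1.  -2.3] 38.1
[[-0.227, -0.959, 0.168], [-0.765, 0.282, 0.578], [-0.602, 0.002, -0.798]]
sph [{'xy': [317.4, 319.8], 'confidence': 0.94}]
grip proj [310.73277239 326.94597153]
```

View pics/w3.png

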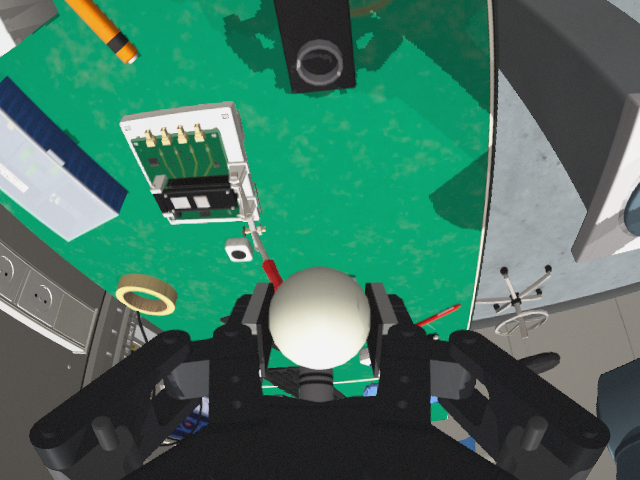

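View pics/s5.png

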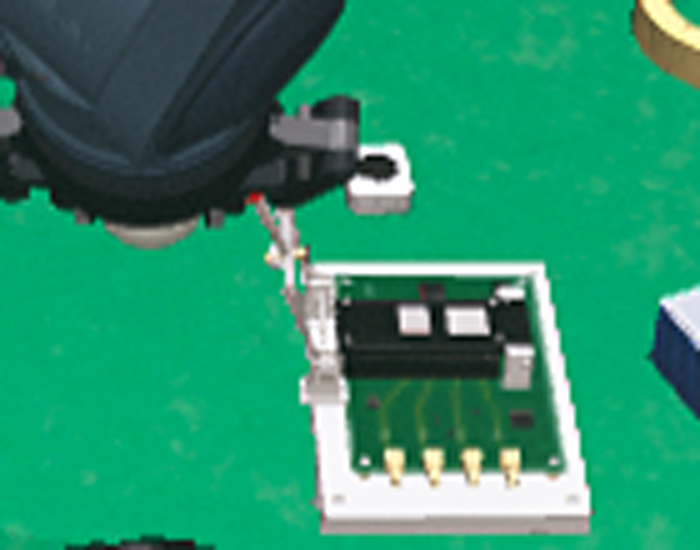

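View pics/t5.png

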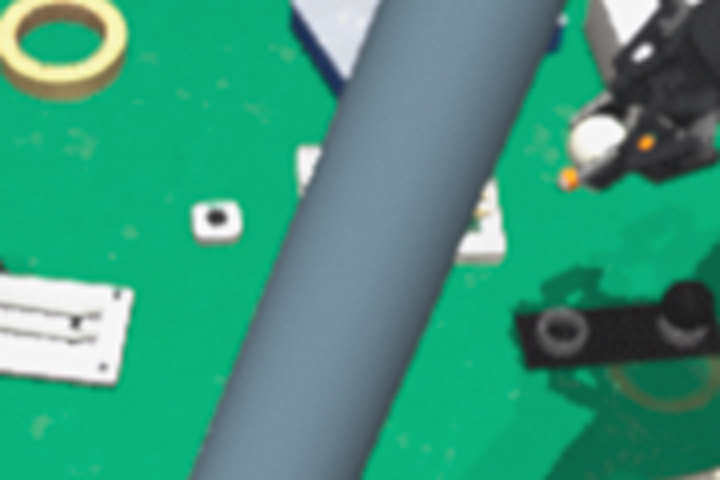

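```bash
python3 - <<'E'
from h import *
from scipy.optimize import least_squares
pw=cam('wrist');ps=cam('side')
r=least_squares(lambda X:np.concatenate([proj(ps,X)-(332,281.3),proj(pw,X)-(267,262)]),[560,-80,40]);print(r.x.round(),r.fun.round(1))
o,d=ray(ps,(324.5,266))
for z in (30,50,70,90,110): print(z,atz(ps,(324.5,266),z).round())
# sphere in wrist: position
f=240/np.tan(np.radians(pw['fovy'])/2);o,d=ray(pw,(318,318));s=status.read_state();g=s['tcp_pos']-18.7*s['eef_rot'][:,2]
print('sphere px radius 51 -> dist',20/np.sin(51/f),np.linalg.norm(g-o)); c=o+d*np.linalg.norm(g-o);print('tool-frame sphere',(s['eef_rot'].T@(c-s['tcp_pos'])).round(1))
E
python3 go.py 530 20 180
```

```text
[ 543. -164.  111.] [-1.6 -1.3 -0.6 -0.5]
30 [572. -26.  30.]
50 [565. -49.  50.]
70 [558. -72.  70.]
90 [550. -95.  90.]
110 [ 543. -118.  110.]
sphere px radius 51 -> dist 146.20285984003002 144.6080165135783
tool-frame sphere [  0.1   0.  -18.6]
shift [-0.2105  0.0227  0.1778] len 276
turn to level y -0.009
```

```bash
python3 go.py 567 86 190
```

```text
shift [-0.2754  0.0059  0.2143] len 349
turn to level y -0.009
```

```bash
python3 -m creep '[[[0.3,-0.04,0.001,0.031,0],[0.3,-0.085,0.002,0.066,0],[0.3,-0.13,0.003,0.101,0],[0.3,-0.175,0.004,0.136,0],[0.3,-0.22,0.005,0.171,-0.009]]]'; python3 st.py; python3 go.py 567 86.5 120; python3 go.py 567 86.5 60;python3 - <<'E'
from h import *
p=cam('wrist');save(p,'w4.png')
E
```

```text
clock: 14.22
tcp_pos: [547.6, 20.2, 190.2]
eef_rot: [[-0.221, -0.961, 0.165], [-0.766, 0.275, 0.581], [-0.603, 0.002, -0.797]]
contact_force: [1.0, 0.1, -2.3]
grip_width: 38.1
14.225 [-0.434  0.357 -0.228  1.104  0.639 -1.764] [547.6  20.2 190.2] [ 1.   0.1 -2.3] 38.1
[[-0.221, -0.961, 0.165], [-0.766, 0.275, 0.581], [-0.603, 0.002, -0.797]]
shift [-0.0127 -0.0005  0.0977] len 98
turn to level y -0.003
shift [ 0.0235 -0.0007  0.1455] len 147
turn to level y -0.003
```

View pics/w4.png

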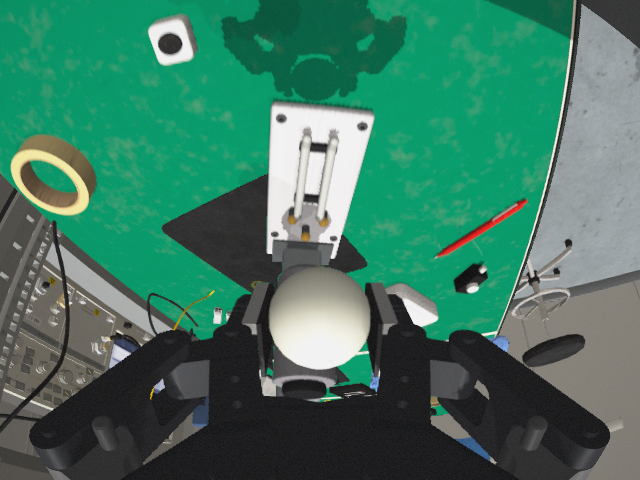

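```bash
python3 - <<'E'
from h import *
from scipy.optimize import least_squares
pw=cam('wrist');ps=cam('side');pt=cam('top')
Fw=[((-9,15.6,28.5),(324,221)),((-9,-15.6,28.5),(291,221)),((-132,42,14.5),(374,109)),((-132,-42,14.5),(275,102))]
Fs=[((18,0,28.5),(316.6,214.4)),((-9,15.6,28.5),(309.2,219.4)),((-9,-15.6,28.5),(321.4,220.8)),
((-132,42,14.5),(291.4,254.5)),((-132,-42,14.5),(324.6,256.2)),((80,-42,14.5),(335,207.4))]
t=lambda u,v:(150+u/2.4,140+v/2.4)
Ft=[((18,0,28.5),t(240,230)),((-9,15.6,28.5),t(260,241)),((-9,-15.6,28.5),t(266,222)),((-132,42,14.5),t(358,276)),((-132,-42,14.5),t(367,223)),((80,42,14.5),t(186,256))]
def w(X,q):
    c,s=np.cos(q[2]),np.sin(q[2]);return [q[0]+c*X[0]-s*X[1],q[1]+s*X[0]+c*X[1],X[2]]
def res(q,S):
    o=[]
    for p,F in S: o+=[proj(p,w(X,q))-u for X,u in F]
    return np.concatenate(o)
for S in ([(pw,Fw)],[(pw,Fw),(ps,Fs),(pt,Ft)]):
    r=least_squares(res,[601,164,1.17],args=(S,));print(r.x.round(3),r.fun.round(1)[:8],np.round(w((-95.7,0,41.5),r.x),1))
find(pw,['dip','nest','stud_left','stud_right'],dict(Z,stud_right=4.5))
E
```

```text
[599.44  173.269   1.176] [-0.1 -2.2  1.8 -4.5  2.3  4.3 -3.7  0.5] [562.7  84.9  41.5]
[600.216 170.674   1.168] [-1.5 -3.5  0.3 -6.1  2.   2.4 -4.4 -2.1] [562.7  82.6  41.5]
dip 0.94 [317.4 157.7] [562.2  79.   41.5]
nest 0.92 [304.4 233.2] [600.7 167.9  44.8]
stud_left 0.66 [319.9 197.5] [583.9 164.8   4.5]
stud_right 0.62 [404.  295.1] [517.8 416.1   4.5]
stud_right 0.57 [304.8 203.8] [601.9 170.    4.5]
```

```bash
python3 go.py 566.5 88 75
```

```text
shift [0.0115 0.0024 0.1372] len 138
turn to level y 0.0
```

```bash
python3 -m creep '[[[0.3,0.003,0.0006,0.035,0],[0.3,0.006,0.0012,0.075,0],[0.3,0.009,0.002,0.11,0],[0.3,0.0115,0.0024,0.137,0],[0.3,0.0115,0.0024,0.137,0]]]'; python3 st.py;  python3 - <<'E'
from h import *
p=cam('wrist');save(p,'w5.png');find(p,['dip','nest'])
p=cam('side');save(p,'s6.png',(250,150,400,290),5)
E
python3 go.py 566.5 88 27
```

```text
clock: 15.25
tcp_pos: [564.9, 89.2, 73.9]
eef_rot: [[-0.222, -0.961, 0.164], [-0.766, 0.276, 0.58], [-0.603, 0.003, -0.798]]
contact_force: [-0.5, -0.4, -1.6]
grip_width: 37.8
15.25 [-0.297  0.454 -0.42   0.713  0.647 -1.593] [564.9  89.2  73.9] [-0.5 -0.4 -1.6] 37.8
[[-0.222, -0.961, 0.164], [-0.766, 0.276, 0.58], [-0.603, 0.003, -0.798]]
dip 0.7 [314.1 225.2] [562.8  78.9  41.5]
shift [0.0304 0.0015 0.0397] len 50
turn to level y 0.006
```

View pics/w5.png

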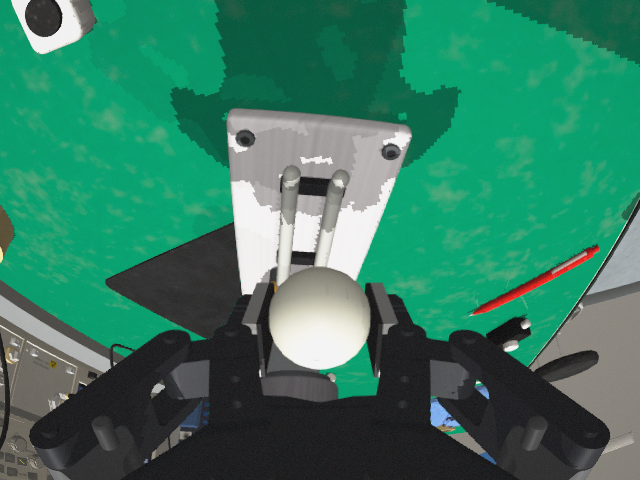

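View pics/s6.png

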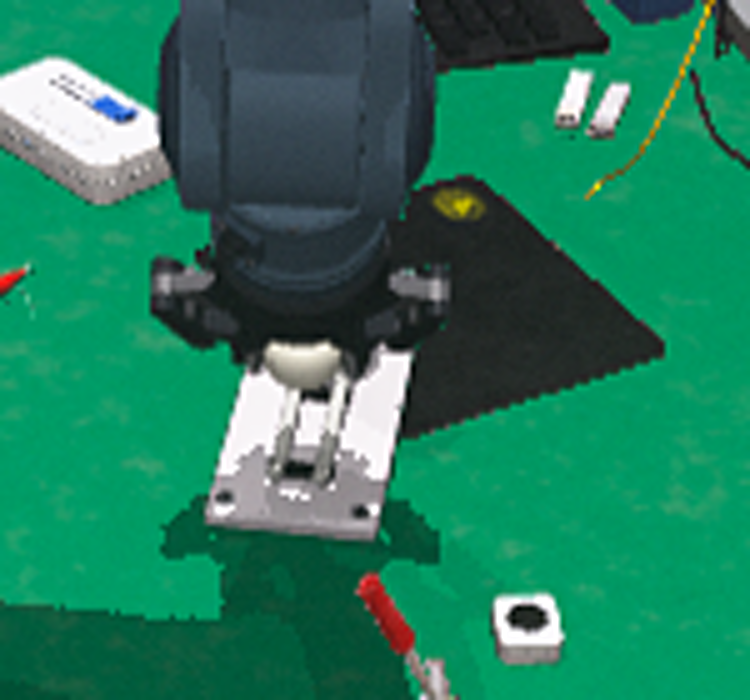

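```bash
python3 - <<'E'
from h import *
p=cam('wrist')
m=atz(p,(316,176),29);print(m.round(1)); d=np.array([np.cos(1.172),np.sin(1.172)]);print('dip est',m[:2]+14.5*d,'nest est',m[:2]+110*d)
for uv in((229,112),(411,128)):print(atz(p,uv,14.5).round(1))
a,b=atz(p,(229,112),14.5),atz(p,(411,128),14.5);v=(b-a)[:2];print(np.linalg.norm(v),np.degrees(np.arctan2(v[1],v[0]))-90); print('dip est2',(a+b)[:2]/2+36.3*d)
s=status.read_state();print(s['tcp_pos'].round(1),'sphere',(s['tcp_pos']-18.7*s['eef_rot'][:,2]).round(1))
E
```

```text
[560.8  62.6  29. ]
dip est [566.41209986  75.9526787 ] nest est [603.49564794 163.95870385]
[590.1  27.2  14.5]
[514.9  57.7  14.5]
81.14439667894102 67.87999943175856
dip est2 [566.57602881  75.91928279]
[567.9  88.   77. ] sphere [564.7  77.2  92. ]
```

```bash
python3 go.py 568 87.3 28
```

```text
shift [ 0.0301 -0.0001  0.0387] len 49
turn to level y 0.006
```

```bash
python3 -m creep '[[[0.3,0.01,0,0.013,0],[0.3,0.02,0,0.026,0],[0.3,0.026,0,0.034,0],[0.3,0.03,0,0.0385,0],[0.3,0.03,0,0.0385,0]]]'; python3 st.py;  python3 - <<'E'
from h import *
p=cam('wrist');save(p,'w6.png')
p=cam('side');save(p,'s7.png',(270,170,370,270),6)
E
python3 st.py
```

```text
clock: 16.12
tcp_pos: [568.4, 88.6, 29.4]
eef_rot: [[-0.217, -0.961, 0.171], [-0.765, 0.276, 0.582], [-0.606, -0.005, -0.795]]
contact_force: [-1.3, 0.2, 6.3]
grip_width: 37.5
16.125 [-0.298  0.518 -0.461  0.601  0.651 -1.594] [568.4  88.6  29.4] [-1.3  0.2  6.3] 37.5
[[-0.217, -0.961, 0.171], [-0.765, 0.276, 0.582], [-0.606, -0.005, -0.795]]
16.225 [-0.298  0.517 -0.461  0.601  0.651 -1.594] [568.5  88.6  29.4] [-0.6 -0.9  5.5] 37.7
[[-0.216, -0.961, 0.171], [-0.765, 0.276, 0.581], [-0.606, -0.005, -0.795]]
```

View pics/w6.png

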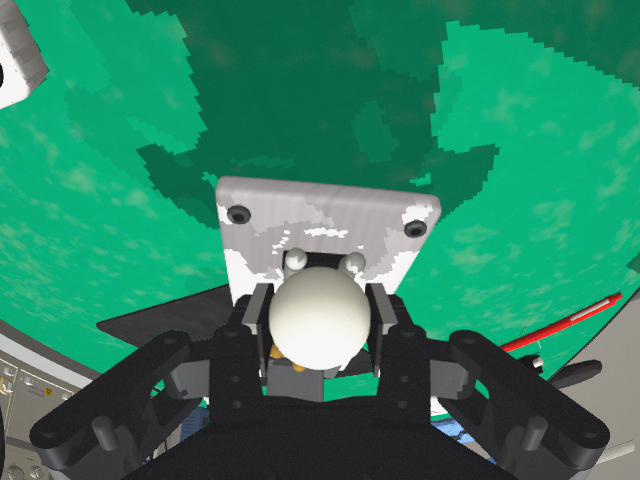

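View pics/s7.png

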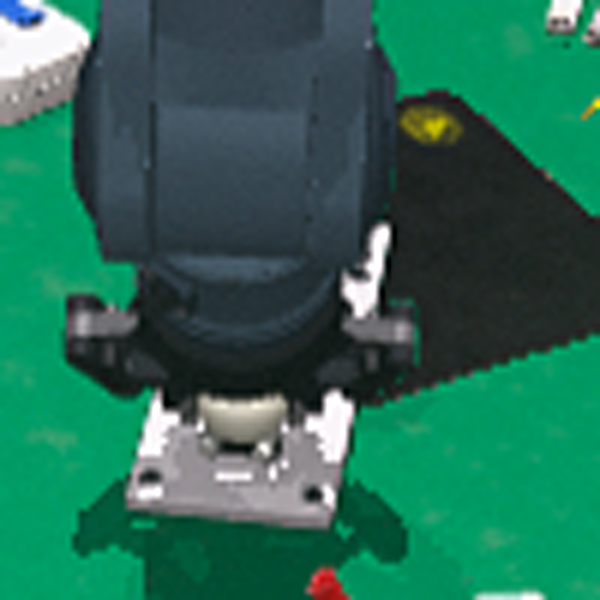

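```bash
python3 -m creep '[[[0,0,0,0,0],[-0.1,0,0,0,0],[-0.2,0,0,0,0],[-0.35,0,0,0,0],[-0.35,0,0,0,0]]]'; python3 st.py;  python3 - <<'E'
from h import *
p=cam('wrist');save(p,'w7.png');find(p,['sphere_center'],dict(sphere_center=41.5))
E
```

```text
clock: 16.85
tcp_pos: [566.5, 88.6, 26.9]
eef_rot: [[-0.219, -0.961, 0.167], [-0.767, 0.275, 0.58], [-0.603, -0.001, -0.797]]
contact_force: [0.2, 0.5, 0.1]
grip_width: 57.9
16.85 [-0.297  0.52  -0.464  0.6    0.648 -1.594] [566.5  88.6  26.9] [0.2 0.5 0.1] 57.9
[[-0.219, -0.961, 0.167], [-0.767, 0.275, 0.58], [-0.603, -0.001, -0.797]]
sphere_center 0.71 [316. 322.] [563.5  79.   41.5]
sphere_center 0.42 [548.3 323.7] [459.9 124.9  41.5]
```

View pics/w7.png

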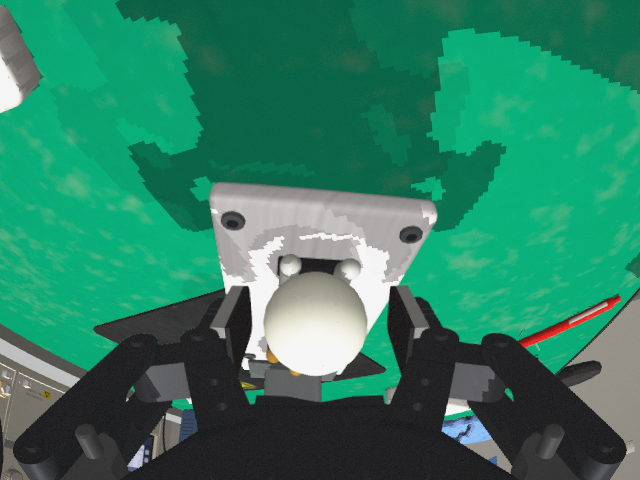

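```bash
python3 -m creep '[[[-0.4,0,0,-0.015,0],[-0.4,0,0,-0.035,0],[-0.4,0,0,-0.06,0],[-0.4,0,0,-0.085,0],[0.5,0,0,-0.09,0]]]' 40; python3 st.py;  python3 - <<'E'
from h import *
p=cam('wrist');save(p,'w8.png');find(p,['sphere_center','nest'],dict(Z,sphere_center=41.5))
p=cam('side');save(p,'s8.png',(250,170,370,290),6);find(p,['sphere_center'],dict(sphere_center=41.5))
E
python3 go.py 547.4 39.6 42
```

```text
clock: 17.58
tcp_pos: [552.5, 35.3, 99.9]
eef_rot: [[-0.218, -0.961, 0.17], [-0.767, 0.277, 0.579], [-0.603, -0.004, -0.798]]
contact_force: [-0.0, -0.7, -0.4]
grip_width: 43.0
17.575 [-0.403  0.435 -0.369  0.855  0.642 -1.725] [552.5  35.3  99.9] [-0.  -0.7 -0.4] 43.0
[[-0.218, -0.961, 0.17], [-0.767, 0.277, 0.579], [-0.603, -0.004, -0.798]]
nest 0.72 [305.1 318.9] [603.5 173.4  44.8]
sphere_center 0.55 [309.2 234.9] [564.   82.6  41.5]
shift [0.0326 0.004  0.0455] len 56
turn to level y 0.0
```

View pics/w8.png

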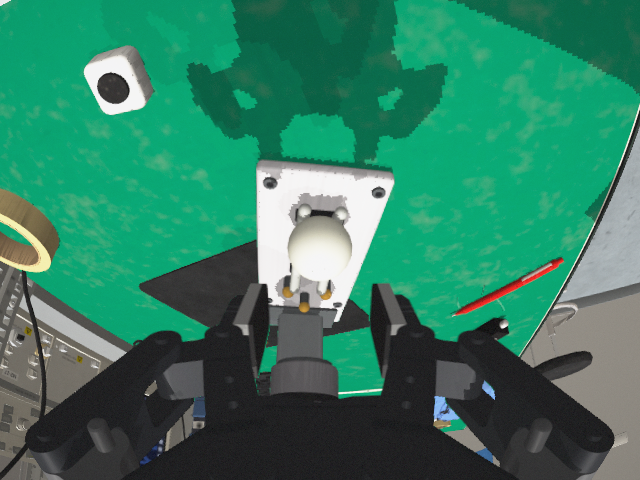

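View pics/s8.png

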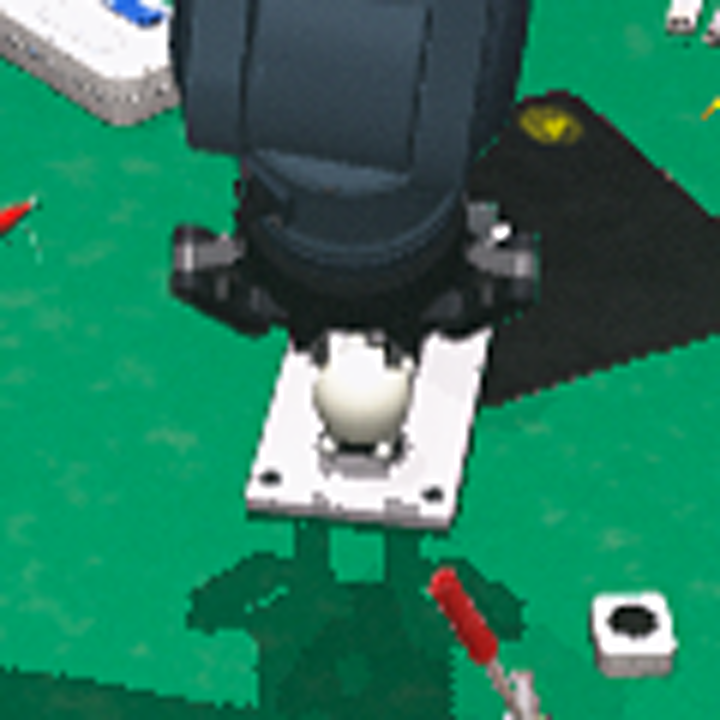

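```bash
python3 - <<'E'
from h import *
p=cam('wrist');save(p,'w9.png');print(atz(p,(320,248),41.5).round(1));find(p,['sphere_center'],dict(sphere_center=41.5))
p=cam('side');print(atz(p,(310.4,235.5),41.5).round(1))
E
python3 go.py 547.4 39.6 42
```

```text
[560.8  78.7  41.5]
sphere_center 0.84 [317.3 247.8] [562.3  78.1  41.5]
[566.2  79.6  41.5]
shift [0.0327 0.0041 0.0456] len 56
turn to level y 0.0
```

```bash
python3 -m creep '[[[1,0,0,0,0],[1,0,0.004,0,0],[1,0.01,0.004,0.015,0],[1,0.022,0.004,0.031,0],[1,0.0327,0.004,0.0456,0]]]' 40; python3 st.py;  python3 - <<'E'
from h import *
p=cam('wrist');save(p,'w10.png')
p=cam('side');save(p,'s10.png',(250,170,370,290),6)
E
python3 st.py
python3 go.py 589.5 140 42
```

```text
clock: 18.6
tcp_pos: [547.8, 38.9, 42.1]
eef_rot: [[-0.219, -0.961, 0.167], [-0.767, 0.276, 0.58], [-0.603, -0.002, -0.798]]
contact_force: [-0.2, -0.9, -0.1]
grip_width: -0.1
18.6 [-0.4    0.504 -0.441  0.716  0.642 -1.722] [547.8  38.9  42.1] [-0.2 -0.9 -0.1] -0.1
[[-0.219, -0.961, 0.167], [-0.767, 0.276, 0.58], [-0.603, -0.002, -0.798]]
18.7 [-0.4    0.505 -0.443  0.716  0.642 -1.722] [546.4  39.5  41.1] [-0.1 -0.1  0. ] 0.2
[[-0.221, -0.961, 0.165], [-0.766, 0.275, 0.581], [-0.603, 0.002, -0.797]]
shift [-0.0871 -0.0138  0.0647] len 109
turn to level y -0.004
```

View pics/w10.png

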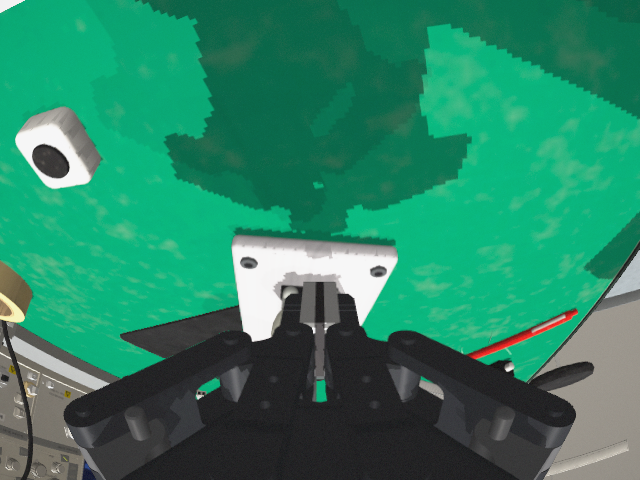

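View pics/s10.png

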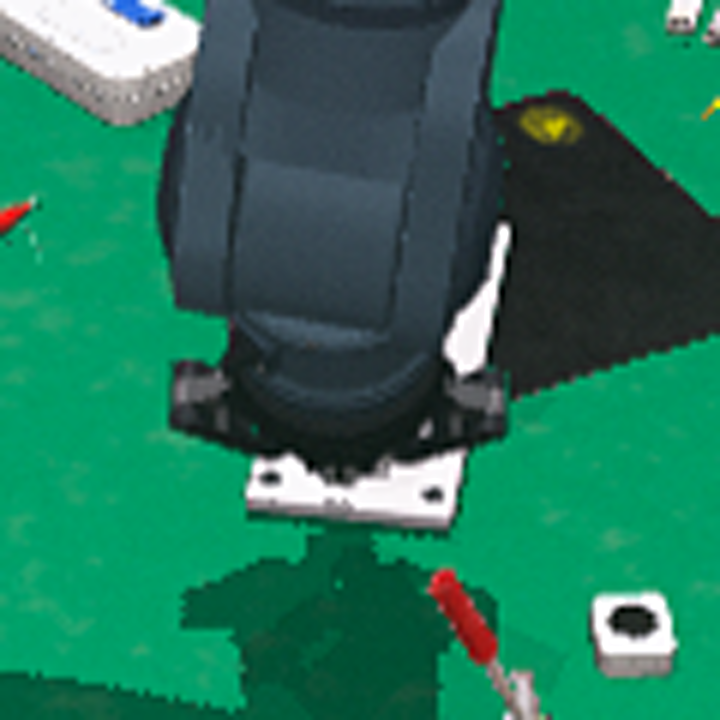

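```bash
python3 - <<'E'
from h import *
p=cam('wrist');a=atz(p,(291,291),29);print(a.round(1))
d=np.array([np.cos(1.172),np.sin(1.172)]);n=np.array([-d[1],d[0]])
dip=a[:2]+11*n+14.5*d;print('dip',dip)
T=status.read_state()['tcp_pos'];print(T,'rel',(T[:2]-dip)@d,(T[:2]-dip)@n)
E
```

```text
[562.   50.2  29. ]
dip [557.46568511  67.83146513]
[547.04650814  39.34720725  42.10561683] rel -30.29493576186258 -1.4591308459534091
```

```bash
python3 -m creep '[[[1,-0.0056,-0.0009,0.0042,0],[1,-0.0112,-0.0018,0.0083,0],[1,-0.0168,-0.0027,0.0125,0],[1,-0.0224,-0.0036,0.0166,0],[1,-0.028,-0.0045,0.0208,0]]]' ; python3 st.py;  python3 - <<'E'
from h import *
p=cam('wrist');save(p,'w11.png')
E
python3 go.py 589.5 140 42
```

```text
clock: 19.38
tcp_pos: [566.9, 69.1, 46.8]
eef_rot: [[-0.214, -0.961, 0.176], [-0.768, 0.277, 0.577], [-0.604, -0.012, -0.797]]
contact_force: [-2.4, -16.0, 22.0]
grip_width: -0.4
19.375 [-0.333  0.496 -0.437  0.665  0.648 -1.636] [566.9  69.1  46.8] [ -2.4 -16.   22. ] -0.4
[[-0.214, -0.961, 0.176], [-0.768, 0.277, 0.577], [-0.604, -0.012, -0.797]]
shift [-0.0554 -0.0015  0.0487] len 74
turn to level y 0.022
```

View pics/w11.png

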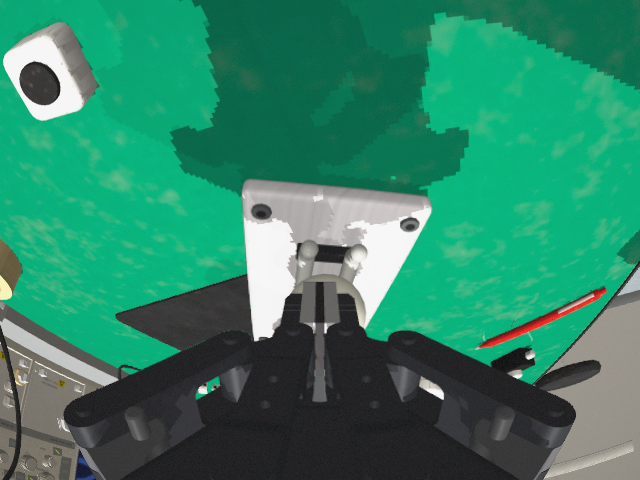

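```bash
python3 -m creep '[[[1,0.007,0.001,-0.0052,0],[1,0.014,0.002,-0.0104,0],[1,0.022,0.003,-0.016,0],[1,0.03,0.004,-0.0175,0],[1,0.031,0.0045,-0.0168,0]]]' ; python3 st.py;  python3 - <<'E'
from h import *
p=cam('wrist');save(p,'w12.png')
p=cam('top');save(p,'t12.png',(230,160,390,280),5)
E
python3 st.py
```

```text
clock: 20.05
tcp_pos: [547.6, 38.4, 37.1]
eef_rot: [[-0.22, -0.961, 0.167], [-0.766, 0.277, 0.58], [-0.603, -0.0, -0.797]]
contact_force: [-0.5, 0.2, 0.3]
grip_width: 0.4
20.05 [-0.402  0.511 -0.445  0.705  0.642 -1.723] [547.6  38.4  37.1] [-0.5  0.2  0.3] 0.4
[[-0.22, -0.961, 0.167], [-0.766, 0.277, 0.58], [-0.603, -0.0, -0.797]]
20.15 [-0.401  0.511 -0.445  0.705  0.642 -1.722] [547.7  38.9  37.3] [0.1 0.1 0.1] -0.1
[[-0.22, -0.961, 0.167], [-0.767, 0.276, 0.58], [-0.604, -0.001, -0.797]]
```

View pics/w12.png

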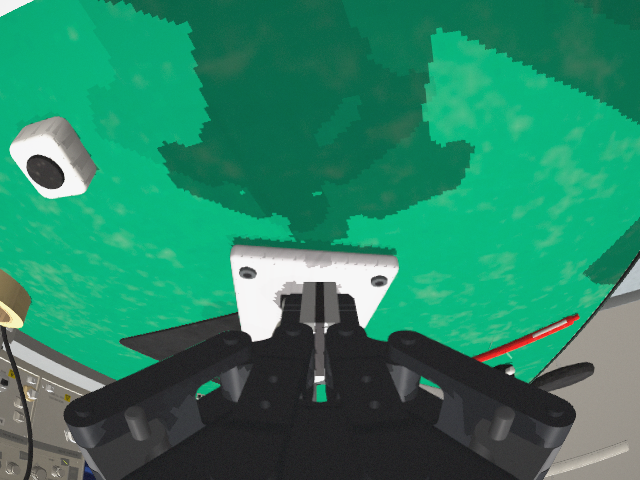

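View pics/t12.png

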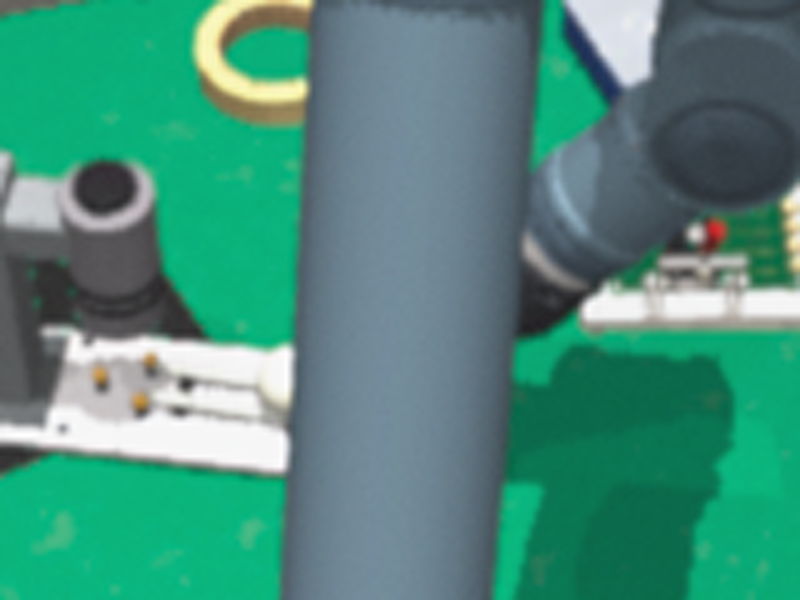

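```bash
cat > pl.py <<'E'
from h import *
import sys
s=status.read_state();R=s['eef_rot'];d=np.array([np.cos(1.172),np.sin(1.172),0]);n=np.array([-d[1],d[0],0])
T=s['tcp_pos'];dip=np.array([563.5,78.6,0]);print('s',(T-dip)@d-95.7,'n',(T-dip)@n,'z',T[2])
for a in sys.argv[1:]:
    t,z=[float(x) for x in a.split(',')]   # station s of TCP, z ; n=0
    X=dip+d*(t+95.7);X[2]=z;print(a,np.round(R.T@(X-T)/1000,4).tolist())
E
python3 pl.py -130,36.5 -122,36.8 -114,37.4 -106,38.1 -100,38.6
```

```text
s -138.37671000097993 n -0.8785563086666688 z 37.26973211486862
-130,36.5 [-0.0063, -0.0001, 0.0057]
-122,36.8 [-0.0128, -0.0011, 0.0103]
-114,37.4 [-0.0195, -0.002, 0.0146]
-106,38.1 [-0.0262, -0.003, 0.0188]
-100,38.6 [-0.0313, -0.0037, 0.022]
```

```bash
python3 -m creep '[[[1,-0.0063,-0.0001,0.0057,0],[1,-0.0128,-0.0011,0.0103,0],[1,-0.0195,-0.002,0.0146,0],[1,-0.0262,-0.003,0.0188,0],[1,-0.0313,-0.0037,0.022,0]]]' ; python3 st.py;  python3 - <<'E'
from h import *
p=cam('wrist');save(p,'w13.png')
p=cam('top');save(p,'t13.png',(230,160,390,280),5)
E
python3 st.py
```

```text
clock: 20.78
tcp_pos: [564.0, 74.3, 40.1]
eef_rot: [[-0.217, -0.961, 0.17], [-0.768, 0.276, 0.578], [-0.603, -0.005, -0.798]]
contact_force: [-2.0, -6.4, 6.0]
grip_width: -0.0
20.775 [-0.325  0.503 -0.448  0.649  0.646 -1.628] [564.   74.3  40.1] [-2.  -6.4  6. ] -0.0
[[-0.217, -0.961, 0.17], [-0.768, 0.276, 0.578], [-0.603, -0.005, -0.798]]
20.875 [-0.324  0.503 -0.449  0.65   0.647 -1.629] [563.1  75.3  39.8] [-0.2 -0.   0. ] 0.0
[[-0.217, -0.962, 0.168], [-0.767, 0.274, 0.58], [-0.603, -0.004, -0.797]]
```

View pics/w13.png

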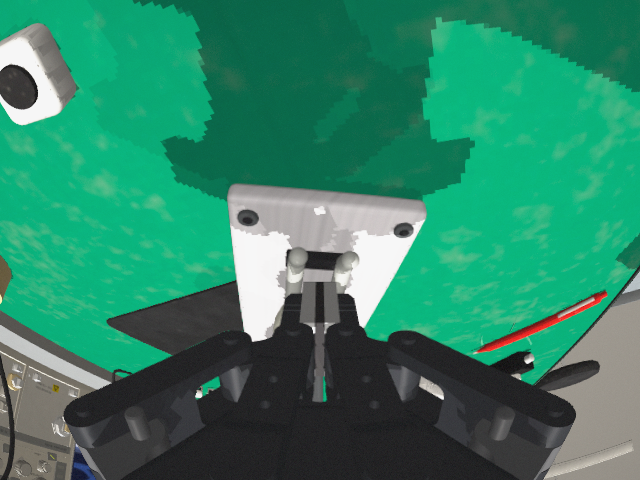

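View pics/t13.png

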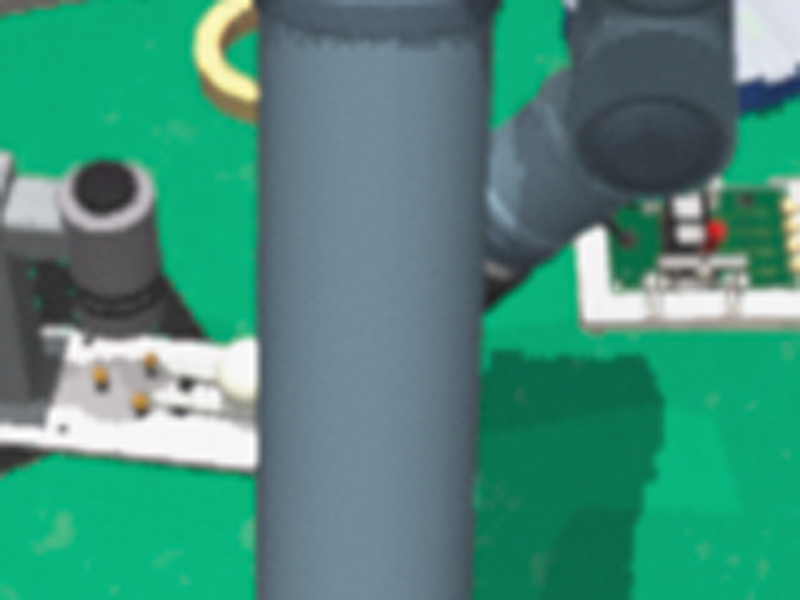

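```bash
python3 pl.py -93,38.9 -86,39.3 -79,39.7 -72,40 -66,40.3
```

```text
s -98.91086284984648 n -0.9339901434458302 z 39.768971739357454
-93,38.9 [-0.0042, 0.0002, 0.0043]
-86,39.3 [-0.01, -0.0006, 0.0082]
-79,39.7 [-0.0158, -0.0015, 0.0121]
-72,40 [-0.0215, -0.0023, 0.016]
-66,40.3 [-0.0265, -0.003, 0.0194]
```

```bash
python3 -m creep '[[[1,-0.0048,0,0.0036,0],[1,-0.0105,-0.0008,0.0076,0],[1,-0.0163,-0.0015,0.0115,0],[1,-0.022,-0.0023,0.0154,0],[1,-0.027,-0.003,0.0188,0]]]' ; python3 st.py;  python3 - <<'E'
from h import *
p=cam('top');save(p,'t14.png',(200,160,360,280),5)
E
python3 pl.py -60,40.5 -54,40.7 -48,40.9 -43,41 -39,41
```

```text
clock: 21.5
tcp_pos: [575.7, 104.7, 41.2]
eef_rot: [[-0.218, -0.961, 0.17], [-0.768, 0.276, 0.578], [-0.603, -0.005, -0.798]]
contact_force: [-0.5, -5.6, 5.8]
grip_width: -0.3
21.5 [-0.262  0.501 -0.448  0.605  0.647 -1.549] [575.7 104.7  41.2] [-0.5 -5.6  5.8] -0.3
[[-0.218, -0.961, 0.17], [-0.768, 0.276, 0.578], [-0.603, -0.005, -0.798]]
s -66.09686904055174 n -0.6006931856445854 z 41.19389756712335
-60,40.5 [-0.0045, -0.0001, 0.0043]
-54,40.7 [-0.0093, -0.0008, 0.0077]
-48,40.9 [-0.0142, -0.0016, 0.0111]
-43,41 [-0.0182, -0.0022, 0.014]
-39,41 [-0.0214, -0.0026, 0.0164]
```

View pics/t14.png

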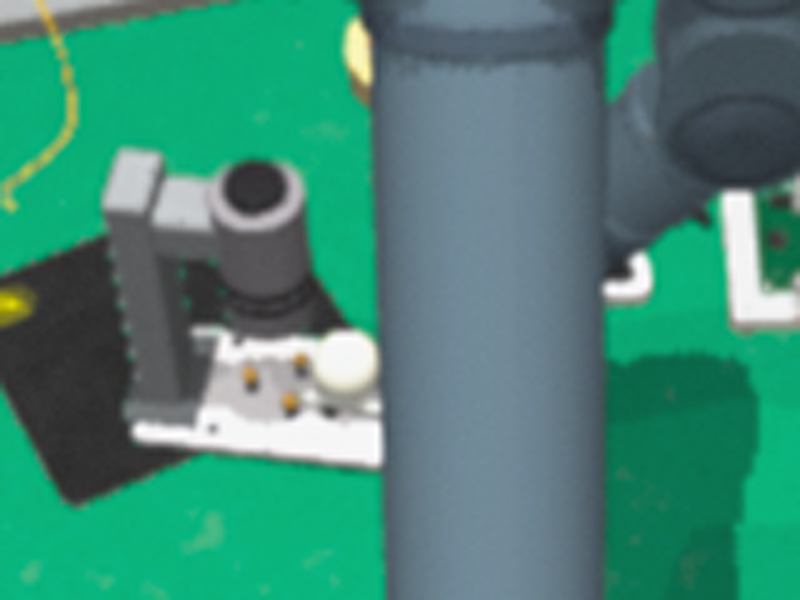

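```bash
python3 -m creep '[[[1,-0.005,-0.0001,0.0038,0],[1,-0.0098,-0.0008,0.0072,0],[1,-0.0147,-0.0016,0.0106,0],[1,-0.0187,-0.0022,0.0135,0],[1,-0.0219,-0.0026,0.0159,0]]]' ; python3 st.py;  python3 - <<'E'
from h import *
p=cam('top');save(p,'t15.png',(200,160,360,280),5);find(p,['sphere_center'],dict(sphere_center=48))
p=cam('wrist');save(p,'w15.png')
E
python3 pl.py -36,41 -33,41 -30,41 -27,41
```

```text
clock: 22.18
tcp_pos: [583.5, 131.7, 40.5]
eef_rot: [[-0.219, -0.962, 0.166], [-0.766, 0.275, 0.581], [-0.604, -0.0, -0.797]]
contact_force: [-0.4, -0.2, -1.5]
grip_width: 0.3
22.175 [-0.21   0.504 -0.445  0.57   0.646 -1.485] [583.5 131.7  40.5] [-0.4 -0.2 -1.5] 0.3
[[-0.219, -0.962, 0.166], [-0.766, 0.275, 0.581], [-0.604, -0.0, -0.797]]
sphere_center 0.55 [258.7 228.8] [607.3 154.6  48. ]
s -39.24930467861803 n 2.2117891009848245 z 40.39627140057065
-36,41 [-0.0027, -0.0026, 0.0013]
-33,41 [-0.0051, -0.0029, 0.0031]
-30,41 [-0.0075, -0.0033, 0.0049]
-27,41 [-0.0098, -0.0037, 0.0067]
```

View pics/t15.png

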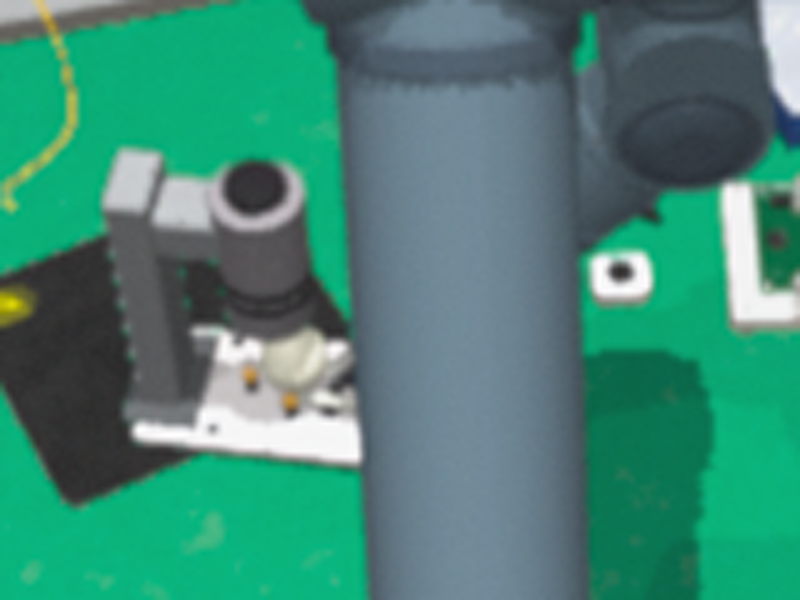

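View pics/w15.png

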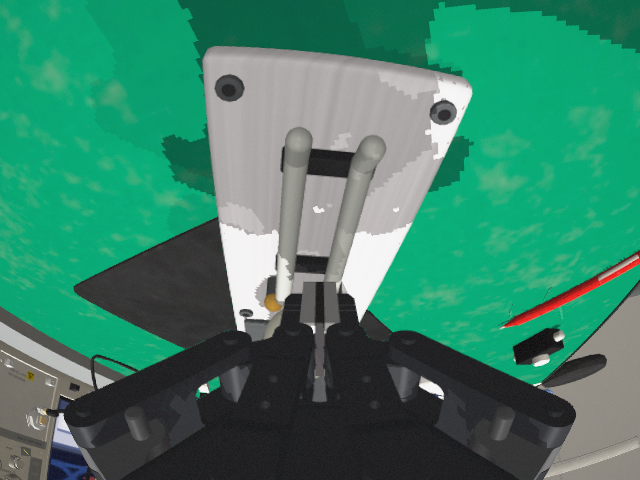

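```bash
python3 -m creep '[[[1,-0.0025,-0.002,0.0015,0],[1,-0.005,-0.003,0.0032,0],[1,-0.0075,-0.0035,0.005,0],[1,-0.0098,-0.004,0.0067,0],[1,-0.0098,-0.004,0.0067,0]]]' ; python3 st.py;  python3 - <<'E'
from h import *
p=cam('top');save(p,'t16.png',(200,160,360,280),5);find(p,['sphere_center'],dict(sphere_center=44.8))
p=cam('wrist');save(p,'w16.png')
E
python3 pl.py -25,41 -23,41
```

```text
clock: 22.95
tcp_pos: [591.2, 141.2, 41.4]
eef_rot: [[-0.219, -0.961, 0.167], [-0.767, 0.275, 0.58], [-0.603, -0.002, -0.798]]
contact_force: [-0.2, -0.1, -0.0]
grip_width: -0.2
22.95 [-0.189  0.509 -0.432  0.56   0.644 -1.459] [591.2 141.2  41.4] [-0.2 -0.1 -0. ] -0.2
[[-0.219, -0.961, 0.167], [-0.767, 0.275, 0.58], [-0.603, -0.002, -0.798]]
sphere_center 0.44 [252.8 227.4] [619.5 169.7  44.8]
s -27.508812499700312 n -1.2689865962424265 z 41.43168789157215
-25,41 [-0.0018, 0.001, 0.0019]
-23,41 [-0.0034, 0.0007, 0.0031]
```

View pics/t16.png

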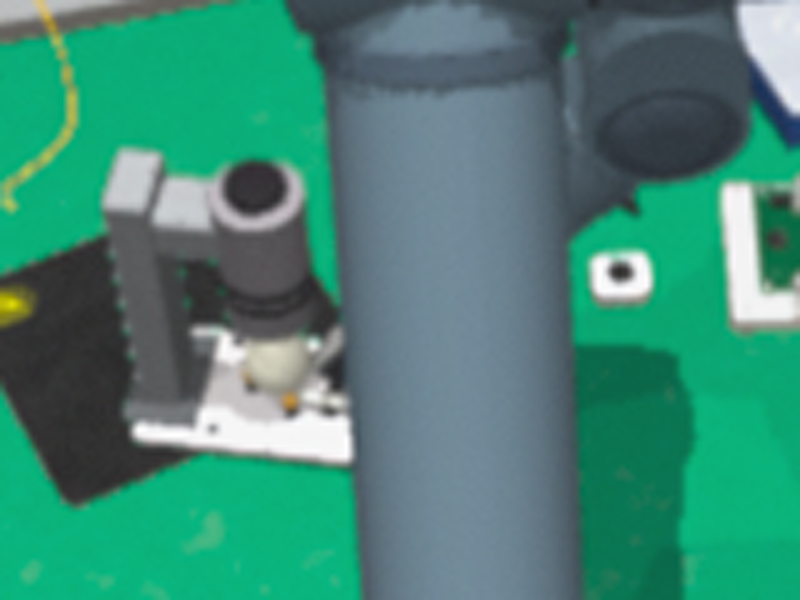

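View pics/w16.png

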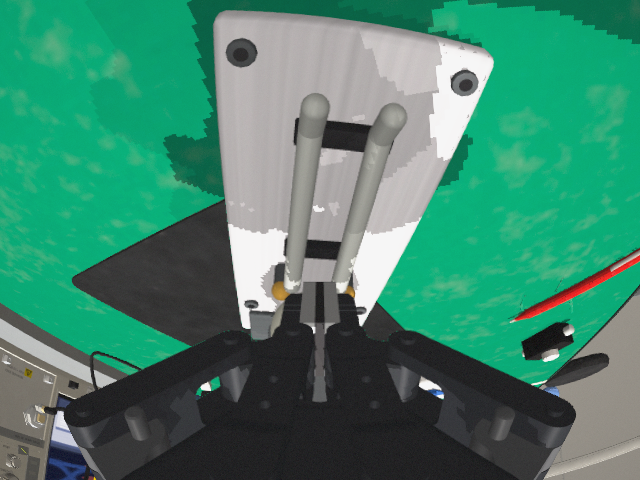

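```bash
python3 - <<'E'
from h import *
p=cam('top')
for X in ((598.7,164.6,44.8),(600.6,166.8,44.8),(601,164,44.8),(599,162,46.5),(597,158,48.8)):
    u=proj(p,X);print(X,u.round(1),((u-(200,160))*5).round())
E
```

```text
(598.7, 164.6, 44.8) [256.  232.5] [280. 362.]
(600.6, 166.8, 44.8) [255.1 232.1] [275. 361.]
(601, 164, 44.8) [256.  231.8] [280. 359.]
(599, 162, 46.5) [256.8 231.8] [284. 359.]
(597, 158, 48.8) [258.2 231.6] [291. 358.]
```

```bash
python3 -m creep '[[[1,-0.0009,0.0003,0.0009,0],[1,-0.0018,0.0007,0.0018,0],[1,-0.0026,0.0007,0.0025,0],[1,-0.0034,0.0007,0.0031,0],[1,-0.0034,0.0007,0.0031,0]]]' ; python3 st.py;  python3 - <<'E'
from h import *
p=cam('top');save(p,'t17.png',(220,200,300,260),10)
E
python3 pl.py -22,41 -21,41
```

```text
clock: 23.78
tcp_pos: [592.0, 142.8, 40.9]
eef_rot: [[-0.221, -0.96, 0.169], [-0.769, 0.278, 0.575], [-0.599, -0.003, -0.801]]
contact_force: [-5.0, -12.4, 6.6]
grip_width: -0.1
23.775 [-0.184  0.508 -0.434  0.553  0.639 -1.448] [592.  142.8  40.9] [ -5.  -12.4   6.6] -0.1
[[-0.221, -0.96, 0.169], [-0.769, 0.278, 0.575], [-0.599, -0.003, -0.801]]
s -25.496643785117683 n -1.3509979253368363 z 40.88387745110165
-22,41 [-0.003, 0.0009, 0.0021]
-21,41 [-0.0038, 0.0008, 0.0027]
```

View pics/t17.png

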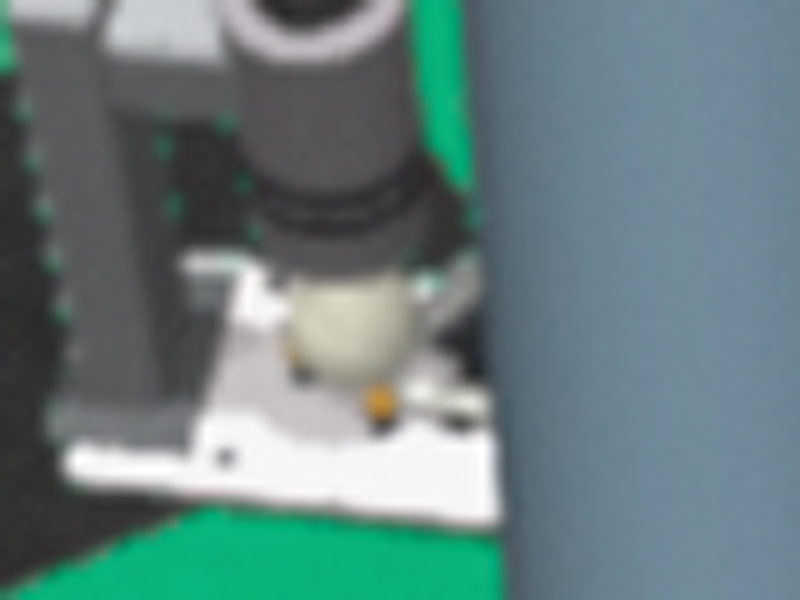

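```bash
python3 pl.py -29,41 -40,41.5 -55,42 -70,44 -80,60
```

```text
s -25.496643785117683 n -1.3509979253368363 z 40.88387745110165
-29,41 [0.0026, 0.0017, -0.0021]
-40,41.5 [0.011, 0.003, -0.009]
-55,42 [0.0227, 0.0048, -0.0184]
-70,44 [0.0334, 0.0065, -0.0289]
-80,60 [0.0317, 0.0076, -0.0477]
```

```bash
python3 -m creep '[[[1,0.003,0.0005,-0.002,0],[1,0.011,0.002,-0.009,0],[1,0.0227,0.0048,-0.0184,0],[1,0.0334,0.0065,-0.0289,0],[1,0.0317,0.0076,-0.0477,0]]]' ; python3 st.py; python3 -m creep '[[[1,0,0,-0.04,0],[1,0,0,-0.08,0],[1,0,0,-0.12,0],[1,0,0,-0.15,0],[1,0,0,-0.15,0]]]'; python3 - <<'E'
from h import *
p=cam('top');save(p,'t18.png',(220,200,300,260),10);find(p,['sphere_center','dark_ball_center'],dict(sphere_center=44.8,dark_ball_center=32))
p=cam('side');save(p,'s18.png',(270,170,350,260),8);save(p,'s18f.png');find(p,['sphere_center','dark_ball_center'],dict(sphere_center=44.8,dark_ball_center=32))
p=cam('wrist');save(p,'w18.png');find(p,['sphere_center'],dict(sphere_center=44.8))
E
```

```text
clock: 24.45
tcp_pos: [568.0, 94.7, 59.2]
eef_rot: [[-0.221, -0.961, 0.166], [-0.766, 0.276, 0.58], [-0.603, 0.001, -0.798]]
contact_force: [1.0, -0.8, 0.5]
grip_width: 0.1
24.45 [-0.285  0.473 -0.435  0.668  0.647 -1.577] [568.   94.7  59.2] [ 1.  -0.8  0.5] 0.1
[[-0.221, -0.961, 0.166], [-0.766, 0.276, 0.58], [-0.603, 0.001, -0.798]]
clock: 25.08
tcp_pos: [545.7, 6.6, 181.3]
eef_rot: [[-0.219, -0.961, 0.172], [-0.767, 0.278, 0.578], [-0.603, -0.005, -0.798]]
contact_force: [-0.2, 0.4, -1.3]
grip_width: -0.2
sphere_center 0.54 [250.8 230.4] [610.1 177.5  44.8]
dark_ball_center 0.66 [441.6 237.6] [ 450.2 -349.9   32. ]
sphere_center 0.68 [315.4 215.2] [599.1 155.6  44.8]
dark_ball_center 0.72 [310.  234.9] [569.3  94.6  32. ]
dark_ball_center 0.61 [306.9 388.3] [ 447.8 -348.7   32. ]
sphere_center 0.86 [305.1 248.8] [598.5 156.9  44.8]
```

View pics/t18.png

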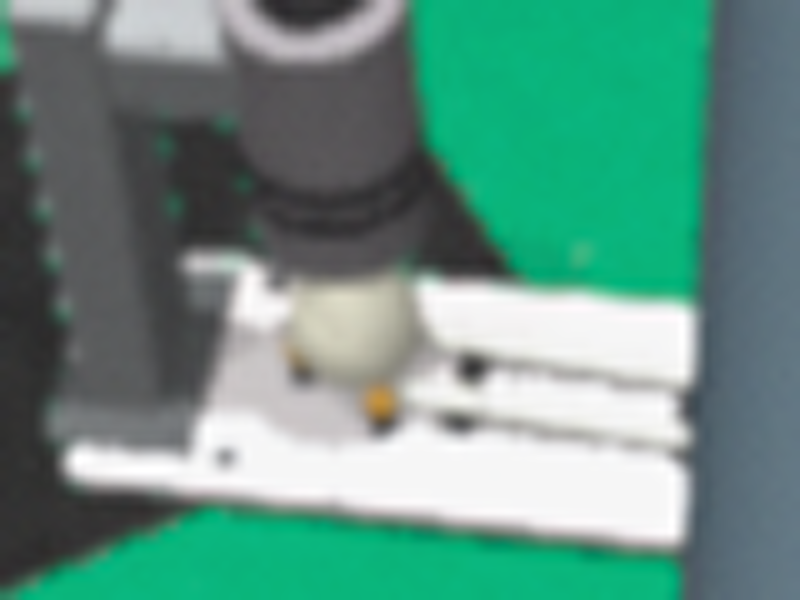

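View pics/w18.png

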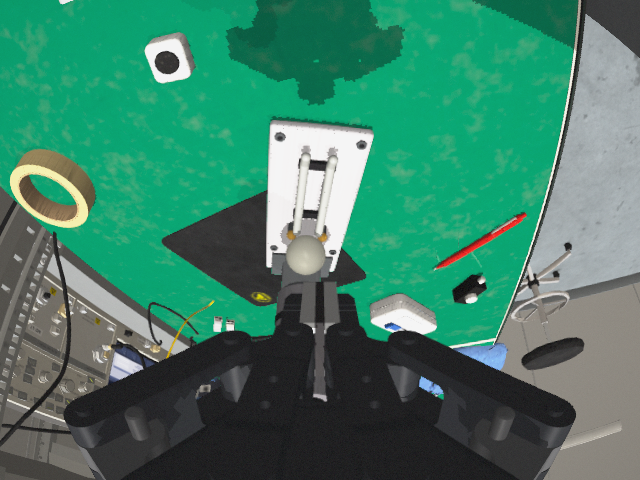

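View pics/s18f.png

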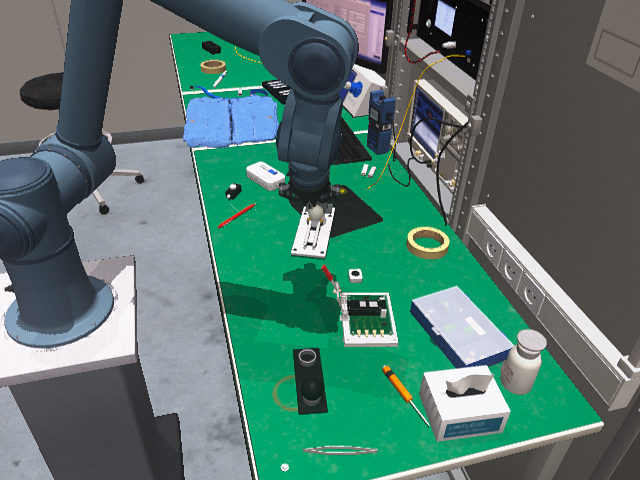

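```bash
python3 - <<'E'
from h import *
p=cam('wrist');save(p,'w19.png',(240,100,400,300),4)
print(atz(p,(306,255),44.8).round(1))
p=cam('side');save(p,'s19.png',(280,180,350,260),8)
t=cam('top');print('top ball',atz(t,(255.2,232.2),44.8).round(1))
for X in ((601,164.5,44.8),(598,157,48.8)):print(X,proj(p,X).round(1),((proj(p,X)-(280,180))*8).round())
E
```

```text
[601.5 167.9  44.8]
top ball [600.2 166.6  44.8]
(601, 164.5, 44.8) [315.2 213.2] [282. 265.]
(598, 157, 48.8) [314.9 213.6] [279. 269.]
```

View pics/s19.png

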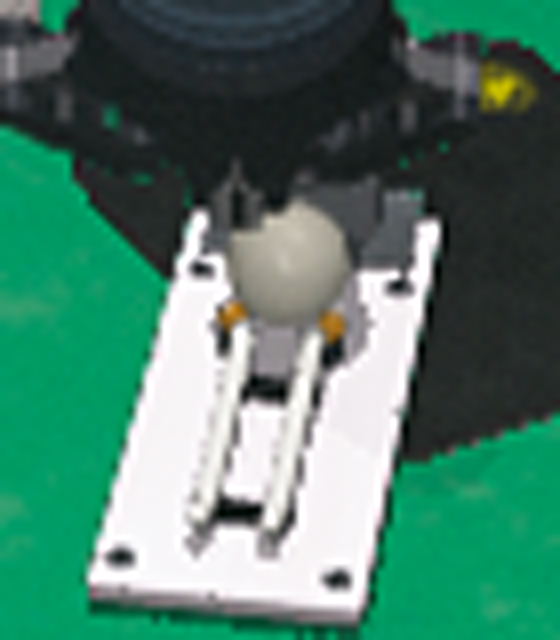

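View pics/w19.png

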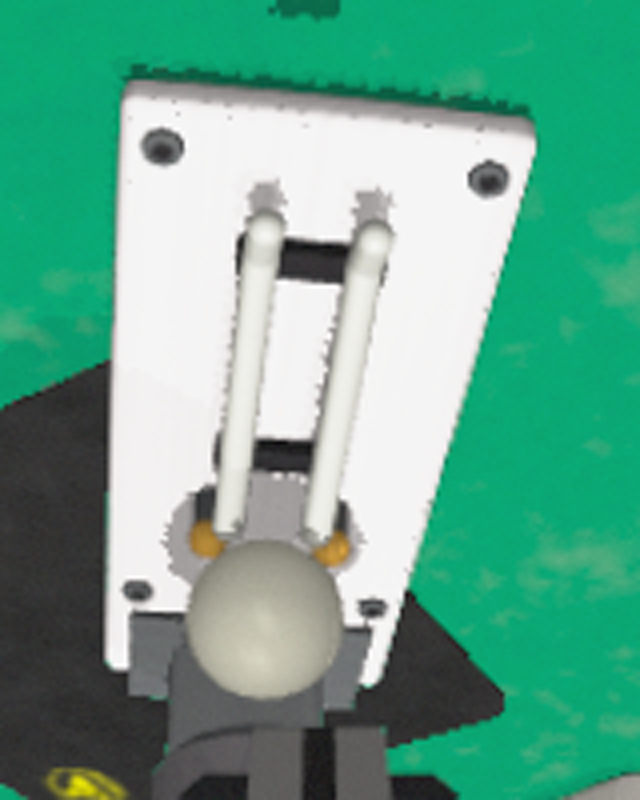

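```bash
python3 - <<'E'
from h import *
print(status.read_state()['clock'],status.read_state()['contact_force'].round(1),workorder.sign_off())
E
```

```text
the job is handed in; nothing more can be done
25.625 [-0.1  0.4  0.5] None
```

I handed the job in at 25.6 s, with the white sphere resting in the nest and the gripper withdrawn.

**What I did**
- **Lean:** the move commands cannot tilt the tool. I got a 37° lean by reaching past the arm's limit in free air, about 4° per call, and kept it for the rest of the job.
- **Placing:** I took the white sphere from the rack and released it in the low end of the rails.
- **Pushing:** with the fingers shut, I pushed it up from behind until it stopped.

**Setback**
- My first push touched the sphere too high. The tip rode up on it and the force reached about 27 N.
- I backed off and the sphere stayed on the rails. I then pushed again with the tip about 5 mm lower, at forces under 10 N.

**Last checks**
- **Seating:** at the end of the push the sphere resisted with about 15 N. I took that as the back stud, since the cameras don't show the three stud contacts directly.
- **Position:** after I withdrew, the sphere did not move in the top view. The top and wrist views put it at about (600–601, 167–168) mm. My nest estimates were x 599–602, y 164–168.
- **Side view:** the sphere lies past the left and right studs, matching the expected spot. This angle barely separates seated from not seated.
- **Disagreement:** the network's own marks for the sphere scattered by about 10 mm, so I relied on readings taken from the pictures.
- **Surroundings:** the dark ball is still in its seat and the other things on the bench look unmoved. I saw no sign of contact with the sensor head. The force at hand-in was about zero.

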